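# Chock a row of dowels for painting with the cradle's two slotted screws

### The arm

A 6-joint arm with a two-finger parallel gripper is mounted at the origin on the work surface. World frame = base frame: x ahead of the robot, y to its left, z up, the work surface at z = 0. Lengths are in m, angles in degrees, forces in N, time in s.
With the tool pointing down it reaches from about 0.35 to 0.875 m from the base axis. Payload 4.2 kg.
Tool frame: the origin (TCP) lies at the very end of the fingers, on their centre line; the grasp point (between the pads) lies 19 mm behind it; z points along the fingers, y is the direction in which the jaws open and shut (so a half turn about z gives the same grasp; the last joint's range is limited). The gripper opens to 87 mm and grips with 3 to 60 N. Pads are 19 mm wide; open, the fingers measure 117 mm over their backs; the gripper's body (75 mm by 190 mm) begins 51 mm behind the grasp point.
Start: joints at [80.077, 22.042, 0.453, 0, -68.411, -14.817], TCP at [0.262, 0.568, 0.223] pointing down, gripper open.
Joint ranges: [-179.83, 179.83], [-69.29, 118.12], [-61.27, 80.66], [-181.25, 117.63], [-171.15, -9.14], [-177.46, 177.46]. Speed limits (degrees/s): [159.86, 159.86, 180, 180, 180, 180].

### API

Orientations are given as a 3x3 rotation matrix whose columns are the frame's x, y, z axes.
In Python, from station import r, imaging gives the robot as it stands. The module is installed in compiled form; this text tells all that it offers.
- The arm moves only by the tool move_arm, never from a script. Its argument "motion" is one flat list of numbers, 7 for each row, row after row: the shift along the tool's x, y, z in units of 40 mm (1.0 is 40 mm), then the turn, a rotation vector about the tool's x, y, z in units of 5 degrees (1.0 is 5 degrees), then the gripper's target within -1 to 1 (shut at 1, half-way at 0, fully open at -1). In form: [dx, dy, dz, wx, wy, wz, gripper, dx, dy, dz, wx, wy, wz, gripper, ...]. A call has 1 to 20 rows; each row is the pose to reach, as a shift and turn from the pose measured when the call began, along the tool's axes at that moment; what a row does not reach only later rows make up. A row lasts 1/12 s, in which the tool goes at most 41.7 mm and 7.16 degrees, less where a joint would pass 70% of its speed; a pose out of reach is approached as far as the arm can. A call with a gripper value outside its range is refused whole. The fingers move at their own pace and stop on an object; the grip force is fixed at half the most. Time passes only in rows, so rows that repeat a pose let the fingers close. It gives the time, the measured TCP pose, the force and the opening at its end, in the units of the state.
- r.sense(): the state, without advancing time (a new reading comes with each control period).
- imaging.capture(name): name is "scene" or "top"; returns the picture (480x640x3 uint8, blue, green, red); there is no depth.
- imaging.camera_params(name): a dict with "intrinsics" (3x3 intrinsics, pixels), "world_from_camera" (4x4, takes a point from camera to world coordinates). Camera axes: x right, y down, z forward; pixel columns grow to the right and rows downward; lengths in m; the calibration is good to about 2 mm. A picture is of the moment at which its call begins. camera_params takes no time and is no camera call.
- r.finish_job(): hands the job in, once; it reports no verdict.
The state is a dict: "time_s": time; "joints": joint angles; "joint_velocities": joint speeds; "effort": joint torques, N m; "tcp_pos": TCP position; "ee_rot": TCP orientation; "wrist_force": force on the tool from outside, world axes, zero at the start; "moment": the same for the moment, N m; "gripper_width": opening from 0.0 (shut) to 1.0 (fully open).
Only numpy, scipy, OpenCV 4.12 (cv2) and the standard library are available. Lean on these libraries where they do the work, as an engineer would, in place of code of your own. Each camera call takes 0.05 s, during which the arm holds its last target.

### The job

Take the driver from its stand and, with its blade, turn both slotted screws on the cradle's sloping front clockwise until they are fully home, so that the chocks close up the row of dowels and they cannot roll apart. Then put the driver back upright in its stand, seated on its guard. Turn the screws only with the driver, do not touch the cradle, chocks or dowels with the gripper or push the chocks or dowels with the driver, and leave everything else where it stands.

Things in the scene. Friction and masses are not known exactly. Their poses are not given: they have to be found in the camera images.
- cradle: fixed cradle 190 (x) x 260 (y) mm; origin under it at table level, its x points about to the robot's left, its y to the robot. Green front panel slopes 35 degrees from level, facing its -x and up; two brass screws, face centres x -79, y +70 (near) / -70 (far), z 46 mm. Behind a front wall (x -41 to -27, up to z 56) four dowels lie in a row along y on a deck at z 36, an orange chock at each end
- screw_near (a joint): angle of the near (cradle +y) captive screw: grows as it turns clockwise (looking at its head); starts at 0.2 to 0.6 rad; firm stop at 1.57 = fully home, slot pointing straight up the slope at the white mark (at 0 the slot lies level). Stays where left (friction 0.06 N m), does not move along its axis. Drives the chock at its end inwards, 14 mm per quarter turn
- head_near (a point): centre of the outer face of the near screw's brass head (36 mm across, standing 12 mm out of the panel); turns with the head: z is the outward axis (35 degrees from vertical), y runs along the slot, x across it. The slot is 8 mm wide, 8 mm deep and open at both ends across the whole head
- chock_near: orange chock block at the near (cradle +y) end of the row, 85 x 22 x 22 mm, slides along the cradle's y, driven by the near screw; origin on the middle of its inner face's foot (61 mm from the cradle's middle when fully home)
- screw_far (a joint): angle of the far (cradle -y) captive screw: grows as it turns clockwise (looking at its head); starts at 0.2 to 0.6 rad; firm stop at 1.57 = fully home, slot pointing straight up the slope at the white mark (at 0 the slot lies level). Stays where left (friction 0.06 N m), does not move along its axis. Drives the chock at its end inwards, 14 mm per quarter turn
- head_far (a point): centre of the outer face of the far screw's brass head (36 mm across, standing 12 mm out of the panel); turns with the head: z is the outward axis (35 degrees from vertical), y runs along the slot, x across it. The slot is 8 mm wide, 8 mm deep and open at both ends across the whole head
- chock_far: orange chock block at the far (cradle -y) end of the row, 85 x 22 x 22 mm, slides along the cradle's y, driven by the far screw; origin on the middle of its inner face's foot (61 mm from the cradle's middle when fully home)
- dowel1: origin at the centre of wooden dowel 1 (30 mm diameter, 88 mm long, 40 g, lying along the cradle's x, free to roll on the deck; 1 is at the far (cradle -y) end, 4 at the near end)
- dowel2: origin at the centre of wooden dowel 2 (30 mm diameter, 88 mm long, 40 g, lying along the cradle's x, free to roll on the deck; 1 is at the far (cradle -y) end, 4 at the near end)
- dowel3: origin at the centre of wooden dowel 3 (30 mm diameter, 88 mm long, 40 g, lying along the cradle's x, free to roll on the deck; 1 is at the far (cradle -y) end, 4 at the near end)
- dowel4: origin at the centre of wooden dowel 4 (30 mm diameter, 88 mm long, 40 g, lying along the cradle's x, free to roll on the deck; 1 is at the far (cradle -y) end, 4 at the near end)
- driver_grip (a point): centre of the driver's blue handle (60 long, 34 wide along x, 22 mm thick along y: grasp across y); z runs from blade to handle end. Blade end 90 mm below: blade 24 wide (x), 4 thick (y), 14 mm long, then a 10 mm round shaft 42 mm long, then a black guard disc 44 mm across, 4 thick, under the handle. 120 g. Starts upright, hanging by the guard on the stand's top
- driver_tip (a point): middle of the end of the driver's blade, same axes as driver_grip
- driver: the driver's body, origin at driver_tip, same axes
- stand: fixed wooden driver stand, left or right of the robot: box 84 x 84 mm, 66 high, hollow, a 30 x 30 mm square hole (sides along its x, y) in the middle of its top; origin under its centre at table level. Driver seated: guard on the top, blade end 10 mm above the table, driver's x within 0.3 rad of the stand's x at the start
- tin: a closed round paint tin with a paper band, 84 mm across, 80 mm tall; bystander; origin under its centre
- sandblock: a cork sanding block 70 x 45 x 30 mm; bystander; origin under its centre
- brush: a paint brush lying down, about 170 mm long; bystander
- tape: a roll of paper tape lying flat, 90 mm across, 24 mm high; bystander; origin under its centre
- jar: a small blue paint jar with red cap, 56 mm across, 75 mm tall; bystander; origin under its centre
- cup: a white plastic cup, 76 mm across, 70 mm tall; bystander; origin under its centre
Not all that is in view belongs to the job. Leave any pink or turquoise look-alike of the driver alone.

How it is judged (in metres and radians):
On the way, in this order (a step that is already met when the one before it is completed fails the run):
1. the driver is lifted out of its stand (height (world z) of driver_tip above 0.07 m), for 0.1 s.
2. one of the screws is home (value of joint any of screw_near, screw_far above 1.35 rad), for 0.1 s.
3. both screws are home (value of joint each of screw_near, screw_far above 1.35 rad), for 0.1 s.
At the end, for the whole second after the job is handed in: Both screws at 1.35 rad or more; dowels at rest on the deck (centres 46 to 56 mm above its foot), outer two under 98 mm apart; driver at rest in its stand: blade end within 12 mm of its middle, under 16 mm above the table, within 0.12 rad of upright (all of step 3 and horizontal distance between dowel1 and dowel4 below 0.098 m and z of dowel1 in the frame of cradle between 0.046 and 0.056 m and linear speed of each of dowel1, dowel2, dowel3, dowel4, driver below 0.02 m/s and z of dowel2 in the frame of cradle between 0.046 and 0.056 m and z of dowel3 in the frame of cradle between 0.046 and 0.056 m and z of dowel4 in the frame of cradle between 0.046 and 0.056 m and horizontal distance between driver_tip and stand below 0.012 m and height (world z) of driver_tip below 0.016 m and angle between driver_grip's own z axis and vertical below 0.12 rad); the robot touches nothing.
It fails at once if the gripper or arm touches the cradle, its screws or chocks (over 2 N) (contact force between any of the fingers, the arm and cradle above 2 N).
It fails at once if the gripper or arm touches a dowel (over 1 N) (contact force between any of the fingers, the arm and dowel1 above 1 N or contact force between any of the fingers, the arm and dowel2 above 1 N or contact force between any of the fingers, the arm and dowel3 above 1 N or contact force between any of the fingers, the arm and dowel4 above 1 N).
It fails at once if the driver pushes a chock or a dowel (over 1 N) (contact force between driver and dowel1 above 1 N or contact force between driver and dowel2 above 1 N or contact force between driver and dowel3 above 1 N or contact force between driver and dowel4 above 1 N or contact force between driver and chock_near above 1 N or contact force between driver and chock_far above 1 N).
It fails at once if a bystander is moved more than 30 mm (distance of any of tin, sandblock, brush, tape, jar, cup from where it was at the start of the episode above 0.03 m).
It also fails if it takes over 70 s, if anything falls off the work surface, if the arm or the gripper's body presses on something with over 40 N, if the wrist force passes 120 N, or if a joint passes its speed limit or range.

## Working session

There is one attempt and no reset: what is moved stays moved. The work goes in short steps, Python scripts to look and compute and a tool call to move; the robot and the scene stay as the last step left them, time stands still between calls to the robot, and variables do not carry over. Pictures are saved under pics/ and viewed, and the job is handed in when it is done.

Besides the shell and the picture viewer there is one more tool, called as a command line: name --argument value ..., lists and objects as JSON in quotes. move_arm: Moves the arm, as the interface text tells. Its arguments: {"type":"object","properties":{"motion":{"type":"array","items":{"type":"number"}}},"required":["motion"]}

```bash
mkdir -p pics
python3 - <<'E'
from station import r, imaging
import cv2, numpy as np
for n in ("scene","top"):
    im=imaging.capture(n); cv2.imwrite(f"pics/{n}0.png",im)
    p=imaging.camera_params(n); print(n,np.round(p["intrinsics"],1).tolist(),np.round(p["world_from_camera"],3).tolist())
s=r.sense(); print({k:np.round(v,3).tolist() for k,v in s.items()})
E
```

```text
scene [[535.6, 0.0, 323.4], [0.0, 535.6, 237.9], [0.0, 0.0, 1.0]] [[0.399, 0.558, -0.728, 1.204], [0.917, -0.258, 0.305, -0.258], [-0.018, -0.789, -0.615, 0.71], [0.0, 0.0, 0.0, 1.0]]
top [[434.0, 0.0, 319.8], [0.0, 434.0, 240.6], [0.0, 0.0, 1.0]] [[0.026, -0.981, 0.19, 0.337], [-1.0, -0.022, 0.022, 0.025], [-0.018, -0.191, -0.981, 0.901], [0.0, 0.0, 0.0, 1.0]]
{'time_s': 0.1, 'joints': [80.077, 22.085, 0.387, -0.023, -68.412, -14.817], 'joint_velocities': [-0.004, -0.141, 0.188, 0.033, 0.069, 0.051], 'effort': [-0.0, -39.169, 18.794, 4.232, 0.014, -0.0], 'tcp_pos': [0.261, 0.567, 0.222], 'ee_rot': [[0.908, -0.419, -0.001], [-0.419, -0.908, -0.002], [0.0, 0.002, -1.0]], 'wrist_force': [-0.671, -0.783, 0.189], 'moment': [-0.001, 0.013, 0.01], 'gripper_width': 0.996}
```

View pics/scene0.png

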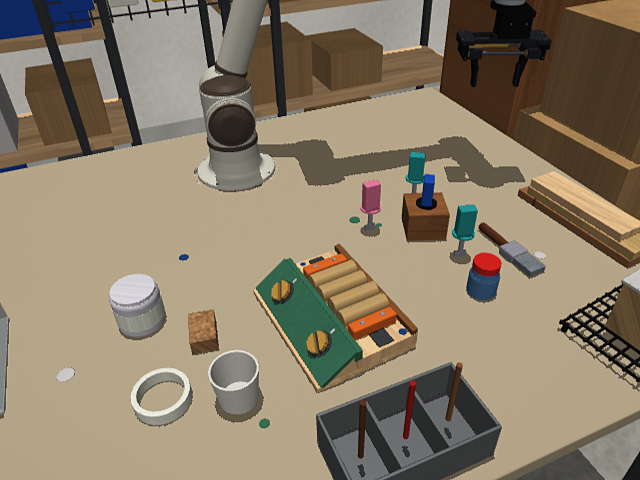

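View pics/top0.png

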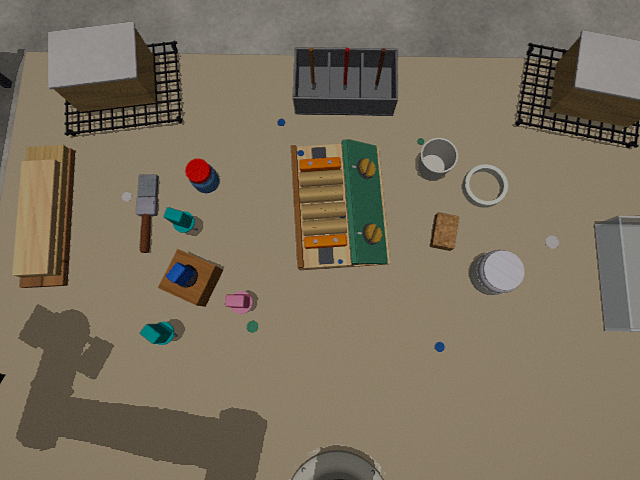

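The scene view shows the cradle at about (335,310) with its brass screws at (281,291) and (318,343). The driver candidates are:
- blue handle at scene (428,190) / top (182,273)
- turquoise at (416,167) and (465,222)
- pink at (371,196)

Only the blue one hangs in the wooden stand, at (425,215), so it fits the description. I'll confirm that in enlarged crops.

Run:
```python
import cv2, numpy as np
s=cv2.imread("pics/scene0.png"); t=cv2.imread("pics/top0.png")
def c(im,x0,y0,x1,y1,k): return cv2.resize(im[y0:y1,x0:x1],None,fx=k,fy=k,interpolation=cv2.INTER_CUBIC)
a=c(s,345,140,495,270,5); cv2.imwrite("pics/c1.png",cv2.resize(a,(690,598)))
a=c(t,130,200,260,350,4); cv2.imwrite("pics/c2.png",a[:600])
cv2.imwrite("pics/c3.png",c(s,250,240,350,360,5))
cv2.imwrite("pics/c4.png",c(t,280,130,400,275,4))
```

```text
(no output)
```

View pics/c1.png

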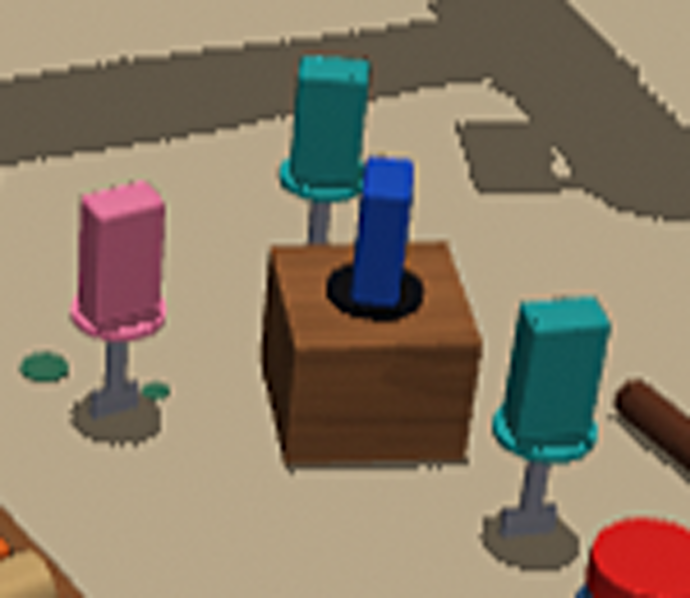

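View pics/c2.png

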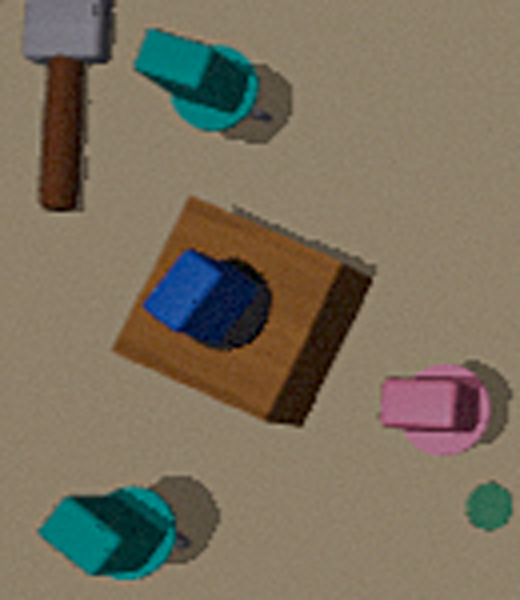

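View pics/c3.png

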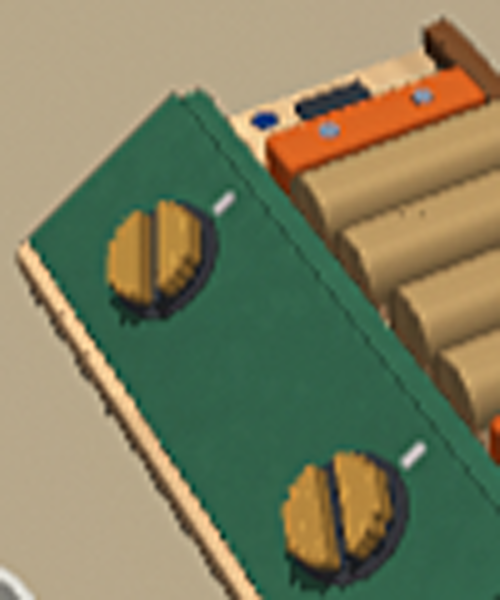

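View pics/c4.png

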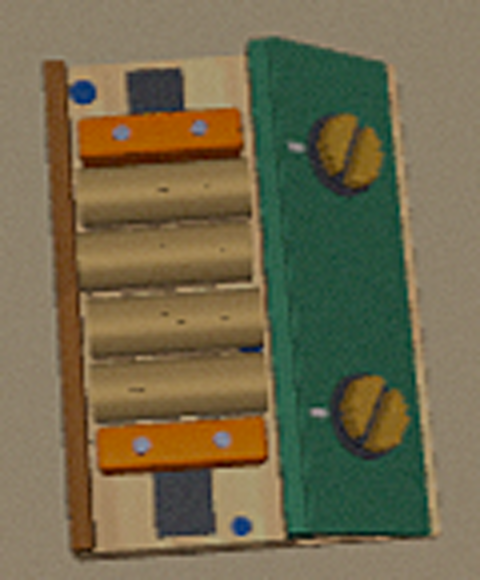

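The crops confirm it: the blue handle's guard sits on the wooden stand, while the pink and turquoise ones stand elsewhere. Next I'll measure.

```bash
cat > h.py <<'E'
import cv2, numpy as np
from station import r, imaging
P={n:imaging.camera_params(n) for n in("scene","top")}
def ray(n,uv):
    K=np.array(P[n]["intrinsics"]);T=np.array(P[n]["world_from_camera"])
    d=T[:3,:3]@np.linalg.inv(K)@np.array([uv[0],uv[1],1.]); return T[:3,3],d/np.linalg.norm(d)
def onplane(n,uv,p0,nrm):
    o,d=ray(n,uv); nrm=np.array(nrm,float); return o+d*(np.dot(np.array(p0)-o,nrm)/np.dot(d,nrm))
def onz(n,uv,z): return onplane(n,uv,[0,0,z],[0,0,1])
def tri(uvs):
    A=np.zeros((3,3));b=np.zeros(3);L=[]
    for n,uv in uvs:
        o,d=ray(n,uv);M=np.eye(3)-np.outer(d,d);A+=M;b+=M@o;L.append((o,M))
    x=np.linalg.solve(A,b); return x,[np.linalg.norm(M@(x-o)) for o,M in L]
def proj(n,p):
    K=np.array(P[n]["intrinsics"]);T=np.linalg.inv(np.array(P[n]["world_from_camera"]))
    q=K@(T[:3,:3]@np.array(p)+T[:3,3]); return q[:2]/q[2]
E
cat > m.py <<'E'
from h import *
im={n:cv2.imread(f"pics/{n}0.png") for n in("scene","top")}
hsv={n:cv2.cvtColor(v,cv2.COLOR_BGR2HSV) for n,v in im.items()}
boxes={("scene","far"):(265,272,300,312),("scene","near"):(300,322,338,362),("top","far"):(354,153,382,183),("top","near"):(360,218,388,250)}
F={}
for (n,k),(x0,y0,x1,y1) in boxes.items():
    m=np.zeros((480,640),np.uint8);m[y0:y1,x0:x1]=cv2.inRange(hsv[n],(12,110,90),(32,255,255))[y0:y1,x0:x1]
    pts=cv2.findNonZero(m);hull=cv2.convexHull(pts);e=cv2.fitEllipse(hull)
    M=cv2.moments(hull);c=(M["m10"]/M["m00"],M["m01"]/M["m00"])
    F[n,k]=np.array(c);print(n,k,len(pts),"hull c",np.round(c,1),"ell",np.round(e[0],1),np.round(e[1],1),"onz",np.round(onz(n,c,.046),4))
for k in("near","far"):
    x,e=tri([(n,F[n,k]) for n in("scene","top")]);print(k,np.round(x,4),np.round(e,4))
    F[k]=x
cam={n:cv2.inRange(hsv[n],(105,120,60),(130,255,255)) for n in hsv}
for n,(x0,y0,x1,y1) in {"scene":(410,165,445,215),"top":(160,255,200,300)}.items():
    h=hsv[n][y0:y1,x0:x1];m=cam[n][y0:y1,x0:x1]
    print(n,"blue V hist",np.histogram(h[...,2][m>0],bins=10))
E
python3 m.py
```

```text
scene far 264 hull c [277.8 293.6] ell [276.4 295.4] [17.6 36.8] onz [ 0.532  -0.0674  0.046 ]
scene near 334 hull c [314.9 343.6] ell [313.8 345. ] [19.9 35.6] onz [ 0.6662 -0.0519  0.046 ]
top far 187 hull c [369.  164.9] ell [369.7 163.7] [18.4 25.3] onz [ 0.6645 -0.0534  0.046 ]
top near 206 hull c [373.1 232.8] ell [373.2 232.8] [15.8 18.6] onz [ 0.5208 -0.0623  0.046 ]
near [ 0.5581 -0.0447 -0.0723] [0.032 0.032]
far [ 0.6251 -0.0688  0.1321] [0.0241 0.0241]
scene blue V hist (array([ 13,   8,  18, 197,   8,   6,   3,  10,  28,  43]), array([ 60. ,  73.1,  86.2,  99.3, 112.4, 125.5, 138.6, 151.7, 164.8,
       177.9, 191. ]))
top blue V hist (array([ 95,   7,   4,   6,   6,   7,  12,  20, 138,  18]), array([ 60. ,  70.6,  81.2,  91.8, 102.4, 113. , 123.6, 134.2, 144.8,
       155.4, 166. ]))
```

The scene labels were swapped: the near screw is the upper-left one in the scene view. I'll fix that, clean the masks, and measure the slot, stand and handle.

```bash
cat > m.py <<'E'
from h import *
import sys
tag=sys.argv[1] if len(sys.argv)>1 else "0"
im={n:cv2.imread(f"pics/{n}{tag}.png") for n in("scene","top")}
hsv={n:cv2.cvtColor(v,cv2.COLOR_BGR2HSV) for n,v in im.items()}
boxes={("scene","near"):(265,272,300,312),("scene","far"):(300,322,338,362),("top","far"):(354,153,382,183),("top","near"):(360,218,388,250)}
vis=[]
F={};MS={}
for (n,k),(x0,y0,x1,y1) in boxes.items():
    h=hsv[n]
    m=np.zeros((480,640),np.uint8);m[y0:y1,x0:x1]=cv2.inRange(h,(12,120,100),(30,255,255))[y0:y1,x0:x1]
    nl,lab,st,_=cv2.connectedComponentsWithStats(m,connectivity=8)
    keep=[i for i in range(1,nl) if st[i,4]>=25]
    m=np.isin(lab,keep).astype(np.uint8)*255
    pts=cv2.findNonZero(m);hull=cv2.convexHull(pts)
    M=cv2.moments(hull);c=(M["m10"]/M["m00"],M["m01"]/M["m00"])
    F[n,k]=np.array(c);MS[n,k]=(m,hull)
    print(n,k,len(pts),st[keep][:,4],"c",np.round(c,1),"onz",np.round(onz(n,c,.046),4))
    v=im[n].copy();v[m>0]=(255,0,255);vis.append(cv2.resize(np.hstack([im[n][y0:y0+30,x0:x0+28],v[y0:y0+30,x0:x0+28]]),(392,210*1),interpolation=cv2.INTER_NEAREST))
cv2.imwrite(f"pics/mask{tag}.png",np.vstack([np.hstack(vis[:2]),np.hstack(vis[2:])]))
for k in("near","far"):
    x,e=tri([(n,F[n,k]) for n in("scene","top")]);print(k,np.round(x,4),np.round(e,4));F[k]=x
yc=(F["near"]-F["far"]);print("len",np.linalg.norm(yc))
yc[2]=0;yc/=np.linalg.norm(yc);xc=np.cross(yc,[0,0,1]);print("cradle x",xc,"y",yc)
a=np.radians(35);N=-np.sin(a)*xc+np.array([0,0,np.cos(a)]);U=np.cos(a)*xc+np.array([0,0,np.sin(a)])
# slot: non-brass pixels inside hull eroded
for (n,k),(m,hull) in MS.items():
    f=np.zeros_like(m);cv2.fillConvexPoly(f,hull,255);f=cv2.erode(f,np.ones((3,3)))
    s=(f>0)&(m==0); nl,lab,st,_=cv2.connectedComponentsWithStats(s.astype(np.uint8),connectivity=8)
    i=1+np.argmax(st[1:,4]);ys,xs=np.nonzero(lab==i)
    q=np.array([onplane(n,(x,y),F[k],N)-F[k] for x,y in zip(xs,ys)])
    q2=np.stack([q@(yc),q@U],1)  # e1 = +y cradle, e2= up slope
    w,V=np.linalg.eigh(np.cov(q2.T));d=V[:,1];d*=np.sign(d[1])
    # looking at head (from -x side, up): up slope=up; right = U x N ...
    print(n,k,len(xs),"slot dir (y,U)",np.round(d,3),"centre",np.round(q2.mean(0),4), "ang from y axis deg",np.degrees(np.arctan2(d[1],d[0])))
E
python3 m.py
python3 - <<'E'
from h import *
for n,(x0,y0,x1,y1),lo in [("scene",(410,165,445,215),145),("top",(160,255,200,300),120)]:
    im=cv2.imread(f"pics/{n}0.png");h=cv2.cvtColor(im,cv2.COLOR_BGR2HSV)
    m=np.zeros((480,640),np.uint8);m[y0:y1,x0:x1]=cv2.inRange(h,(105,120,lo),(130,255,255))[y0:y1,x0:x1]
    pts=cv2.findNonZero(m);rc=cv2.minAreaRect(pts);b=cv2.boxPoints(rc)
    w=np.array([onz(n,p,.130) for p in b]);print(n,len(pts),np.round(rc[0],1),"handle top corners",np.round(w[:,:2],4).tolist(),"c",np.round(w.mean(0),4))
    e=[w[1]-w[0],w[2]-w[1]];print([(round(np.linalg.norm(v),4),round(np.degrees(np.arctan2(v[1],v[0])),1)) for v in e])
# stand top
for n,(x0,y0,x1,y1) in [("scene",(395,185,455,245)),("top",(155,245,228,310))]:
    im=cv2.imread(f"pics/{n}0.png")[y0:y1,x0:x1];h=cv2.cvtColor(im,cv2.COLOR_BGR2HSV)
    print(n,h[50,20],h[45,15])
    m=cv2.inRange(h,(0,100,70),(25,255,255));
    cs,_=cv2.findContours(m,cv2.RETR_EXTERNAL,cv2.CHAIN_APPROX_NONE);c=max(cs,key=cv2.contourArea)
    hull=cv2.convexHull(c);ap=cv2.approxPolyDP(hull,2.5,True).reshape(-1,2)+[x0,y0]
    print(cv2.contourArea(c),ap.tolist());print(np.round([onz(n,p,.066)[:2] for p in ap],4).tolist())
E
```

```text
scene near 248 [128 120] c [280.3 289.7] onz [ 0.5244 -0.0598  0.046 ]
scene far 322 [160 162] c [316.7 341.5] onz [ 0.6633 -0.0476  0.046 ]
top far 157 [78 79] c [367.4 167.1] onz [ 0.6597 -0.0502  0.046 ]
top near 170 [86 84] c [373.5 232.7] onz [ 0.521  -0.0631  0.046 ]
near [ 0.522  -0.0613  0.0443] [0.0021 0.0021]
far [ 0.6611 -0.0487  0.0439] [0.0018 0.0018]
len 0.13968905418881059
cradle x [-0.09029731  0.99591485  0.        ] y [-0.99591485 -0.09029731  0.        ]
scene near 17 slot dir (y,U) [0.867 0.499] centre [-0.0019  0.0012] ang from y axis deg 29.91805346231349
scene far 37 slot dir (y,U) [0.918 0.396] centre [-0.0009  0.0018] ang from y axis deg 23.34522808435696
top far 29 slot dir (y,U) [0.898 0.439] centre [ 0.0002 -0.0025] ang from y axis deg 26.070664742296735
top near 34 slot dir (y,U) [0.855 0.519] centre [ 0.0009 -0.0027] ang from y axis deg 31.253498861103925
scene 83 [429. 178.] handle top corners [[0.4081, 0.3036], [0.4168, 0.3221], [0.4431, 0.3052], [0.4346, 0.2871]] c [0.4256 0.3045 0.13  ]
[(np.float64(0.0205), np.float64(64.8)), (np.float64(0.0313), np.float64(-32.7))]
top 194 [175.  272.1] handle top corners [[0.4156, 0.3182], [0.4418, 0.3], [0.4301, 0.2839], [0.404, 0.3022]] c [0.4229 0.3011 0.13  ]
[(np.float64(0.032), np.float64(-34.9)), (np.float64(0.0199), np.float64(-126.0))]
scene [ 12 160  75] [ 12 163  72]
1443.0 [[441, 192], [449, 213], [445, 239], [407, 240], [404, 193]]
[[0.4003, 0.3588], [0.4741, 0.3297], [0.544, 0.2734], [0.5159, 0.2053], [0.3697, 0.284]]
top [ 14 183 113] [ 15 180 106]
1810.5 [[177, 249], [215, 265], [196, 304], [158, 287]]
[[0.4755, 0.3241], [0.4456, 0.2468], [0.3696, 0.2779], [0.4002, 0.3544]]
```

View pics/mask0.png

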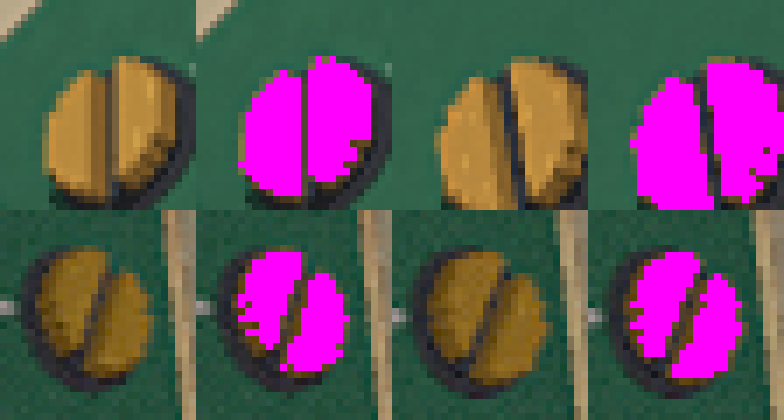

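Results so far:
- **Screws:** near at θ≈0.53 rad, far at ≈0.44 rad.
- **Stand and handle:** the centres agree. The stand's sides lie at -22° and the handle's x at -34°.
- **Cameras:** the two views disagree by a constant ~4 mm, so I'll resolve that using the gripped driver.

Now I'll check how close the decoys are and write a motion helper.

```bash
cat >> h.py <<'E'
from scipy.spatial.transform import Rotation as Rn
def mv(pos,R=None):
    s=r.sense();R0=np.array(s["ee_rot"]);p0=np.array(s["tcp_pos"])
    R=R0 if R is None else R
    d=R0.T@(np.array(pos)-p0)/.04; w=np.degrees(Rn.from_matrix(R0.T@R).as_rotvec())/5
    print("motion",np.round(d,3).tolist(),np.round(w,3).tolist(),"| joints",np.round(s["joints"],1).tolist(),"t",round(s["time_s"],2))
def Rdown(yaw):
    a=np.radians(yaw);x=np.array([np.cos(a),np.sin(a),0]);z=np.array([0,0,-1.]);return np.stack([x,np.cross(z,x),z],1)
E
python3 - <<'E'
from h import *
for nm,uv in [("turq-far",(182,222)),("turq-near",(160,332)),("pink",(240,302))]: print(nm,np.round(onz("top",uv,.07)-[.4227,.3008,0],3))
mv([.424,.303,.2],Rdown(-34.))
E
```

```text
turq-far [0.106 0.017 0.07 ]
turq-near [-0.107  0.04   0.07 ]
pink [-0.047 -0.108  0.07 ]
motion [6.458, 4.294, 0.549] [0.022, -0.003, 1.85] | joints [80.1, 22.1, 0.4, -0.0, -68.4, -14.8] t 0.1
```

move_arm --motion '[3.2,2.1,0.3,0,0,0.9,-0.1,6.46,4.29,0.55,0.02,0,1.85,-0.1,6.46,4.29,0.55,0.02,0,1.85,-0.1,6.46,4.29,0.55,0.02,0,1.85,-0.1,6.46,4.29,0.55,0.02,0,1.85,-0.1,6.46,4.29,0.55,0.02,0,1.85,-0.1,6.46,4.29,0.55,0.02,0,1.85,-0.1,6.46,4.29,0.55,0.02,0,1.85,-0.1,6.46,4.29,0.55,0.02,0,1.85,-0.1,6.46,4.29,0.55,0.02,0,1.85,-0.1,6.46,4.29,0.55,0.02,0,1.85,-0.1,6.46,4.29,0.55,0.02,0,1.85,-0.1]'

```text
time_s: 1.1
tcp_pos: [0.4238, 0.304, 0.1999]
ee_rot: [[0.83, -0.558, 0.0], [-0.558, -0.83, -0.0], [0.0, 0.0, -1.0]]
wrist_force: [0.2, 0.1, 0.5]
gripper_width: 0.551
```

Run:
```python
from h import *
for n in("scene","top"): cv2.imwrite(f"pics/{n}1.png",imaging.capture(n))
s=r.sense();print(np.round(s["tcp_pos"],4),s["gripper_width"]);mv([.424,.303,.081],Rdown(-34.))
a=cv2.imread("pics/scene1.png")[90:270,340:520];b=cv2.imread("pics/top1.png")[190:340,100:280]
cv2.imwrite("pics/c5.png",np.hstack([cv2.resize(a,(400,400)),cv2.resize(b,(400,400))]))
```

```text
[0.4237 0.3041 0.1999] 0.5520901117653958
motion [0.022, 0.018, 2.972] [0.002, -0.003, 0.02] | joints [53.5, 13.1, -16.0, 0.0, -61.0, 2.6] t 1.2
```

View pics/c5.png

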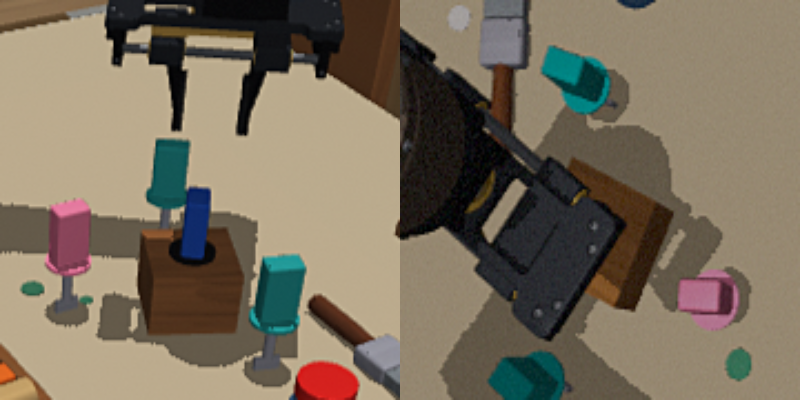

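The fingers straddle the handle with room to spare, and all decoys are clear. I'll descend and close.

move_arm --motion '[0.02,0.02,0.8,0,0,0.02,-0.1,0.02,0.02,1.5,0,0,0.02,-0.1,0.02,0.02,2.1,0,0,0.02,-0.1,0.02,0.02,2.5,0,0,0.02,-0.1,0.02,0.02,2.8,0,0,0.02,-0.1,0.02,0.02,2.97,0,0,0.02,-0.1,0.02,0.02,2.97,0,0,0.02,-0.1,0.02,0.02,2.97,0,0,0.02,1,0.02,0.02,2.97,0,0,0.02,1,0.02,0.02,2.97,0,0,0.02,1,0.02,0.02,2.97,0,0,0.02,1,0.02,0.02,2.97,0,0,0.02,1,0.02,0.02,2.97,0,0,0.02,1,0.02,0.02,2.97,0,0,0.02,1]'

```text
time_s: 2.37
tcp_pos: [0.424, 0.303, 0.0817]
ee_rot: [[0.829, -0.559, 0.001], [-0.559, -0.829, 0.0], [0.0, -0.0, -1.0]]
wrist_force: [-0.5, -0.3, 4.4]
gripper_width: 0.252
```

Run:
```python
from h import *
for n in("scene","top"): cv2.imwrite(f"pics/{n}2.png",imaging.capture(n))
s=r.sense();print(np.round(s["tcp_pos"],4),s["gripper_width"],np.round(s["wrist_force"],1),np.round(s["moment"],2),s["joints"])
a=cv2.imread("pics/scene2.png")[90:270,340:520]
cv2.imwrite("pics/c6.png",cv2.resize(a,(600,600)))
```

```text
[0.424  0.303  0.0817] 0.25170298717057327 [-2.8 -1.2  5.4] [-0.22  0.56  0.04] [ 5.34208613e+01  2.07464667e+01 -2.47382798e+01  3.07969149e-02
 -4.44995319e+01  2.56277668e+00]
```

View pics/c6.png

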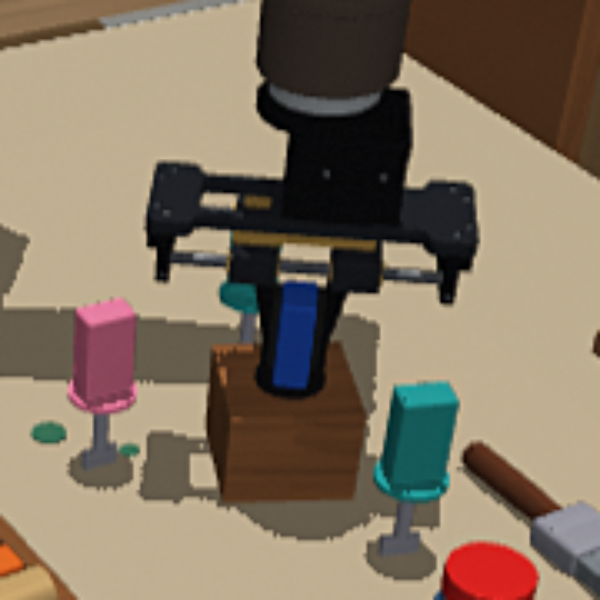

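The handle is held (opening 21.9 mm), with the blade tip about 71.7 mm past the TCP. I'll lift it straight out.

move_arm --motion '[0,0,-0.3,0,0,0,1,0,0,-0.9,0,0,0,1,0,0,-1.7,0,0,0,1,0,0,-2.5,0,0,0,1,0,0,-3.2,0,0,0,1,0,0,-3.7,0,0,0,1,0,0,-3.9,0,0,0,1,0,0,-3.9,0,0,0,1,0,0,-3.9,0,0,0,1]'

```text
time_s: 3.22
tcp_pos: [0.4232, 0.3026, 0.2363]
ee_rot: [[0.829, -0.56, -0.001], [-0.56, -0.829, -0.001], [-0.001, 0.002, -1.0]]
wrist_force: [0.5, 0.1, -1.2]
gripper_width: 0.25
```

```bash
cat >> h.py <<'E'
heads={"near":np.array([.522,-.0613,.046]),"far":np.array([.6611,-.0487,.046])}
yc=heads["near"]-heads["far"];yc[2]=0;yc/=np.linalg.norm(yc);xc=np.cross(yc,[0,0,1])
_a=np.radians(35);N=-np.sin(_a)*xc+np.array([0,0,np.cos(_a)]);U=np.cos(_a)*xc+np.array([0,0,np.sin(_a)])
TIP=.0717
def Rs(th):
    th=np.radians(th);z=-N;x=-(np.cos(th)*yc+np.sin(th)*U);return np.stack([x,np.cross(z,x),z],1)
E
python3 - <<'E'
from h import *
for n in("scene","top"): cv2.imwrite(f"pics/{n}3.png",imaging.capture(n))
s=r.sense();print(np.round(s["tcp_pos"],4),s["gripper_width"],np.round(s["wrist_force"],1))
mv(heads["near"]+N*.17,Rs(30.5)); mv(heads["near"]+N*(TIP+.03),Rs(30.5))
E
```

```text
[0.423  0.3022 0.2354] 0.2486225955826533 [-0.1 -0.  -1.6]
motion [8.676, 8.032, 1.279] [5.795, -3.993, -1.694] | joints [53.4, 11.3, -12.8, -0.0, -66.1, 2.6] t 3.32
motion [8.058, 7.268, 2.676] [5.795, -3.993, -1.694] | joints [53.4, 11.3, -12.8, -0.0, -66.1, 2.6] t 3.32
```

View pics/scene3.png

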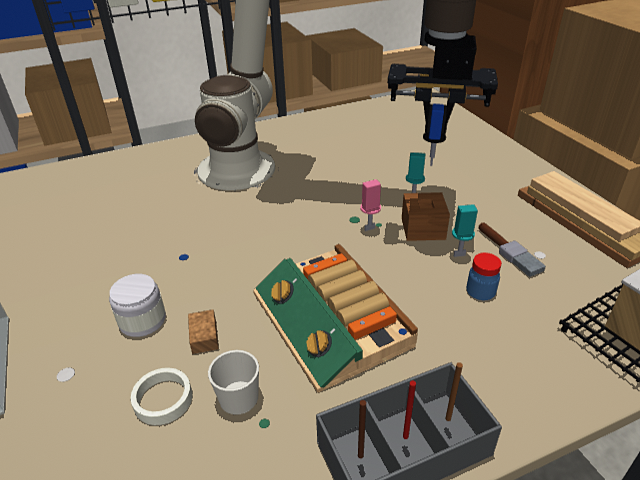

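The driver hangs in the gripper at (436,130), clear of the stand. Moving to a standoff above the near screw with the tool tilted.

move_arm --motion '[0.4,0.4,0.0,0.2,-0.1,-0.05,1,1.1,1.0,0.05,0.6,-0.4,-0.15,1,1.9,1.75,0.1,1.1,-0.7,-0.3,1,2.7,2.5,0.2,1.6,-1.1,-0.5,1,3.5,3.25,0.3,2.2,-1.5,-0.6,1,4.3,4.0,0.4,2.8,-1.9,-0.8,1,5.1,4.7,0.5,3.3,-2.3,-1.0,1,5.9,5.45,0.7,3.9,-2.7,-1.15,1,6.7,6.2,0.9,4.5,-3.1,-1.3,1,7.5,6.95,1.1,5.0,-3.5,-1.45,1,8.1,7.5,1.2,5.4,-3.75,-1.6,1,8.5,7.85,1.28,5.7,-3.9,-1.65,1,8.68,8.03,1.28,5.8,-3.99,-1.69,1,8.68,8.03,1.28,5.8,-3.99,-1.69,1,8.68,8.03,1.28,5.8,-3.99,-1.69,1,8.68,8.03,1.28,5.8,-3.99,-1.69,1]'

```text
time_s: 4.65
tcp_pos: [0.5306, -0.1573, 0.1847]
ee_rot: [[0.895, -0.442, -0.053], [-0.336, -0.748, 0.572], [-0.292, -0.494, -0.819]]
wrist_force: [0.1, 0.6, -1.4]
gripper_width: 0.249
```

Run:
```python
from h import *
for n in("scene","top"): cv2.imwrite(f"pics/{n}4.png",imaging.capture(n))
s=r.sense();print(np.round(s["tcp_pos"],4),s["gripper_width"],np.round(s["wrist_force"],1))
mv(heads["near"]+N*.17,Rs(30.5)); mv(heads["near"]+N*(TIP+.03),Rs(30.5))
tip=np.array(s["tcp_pos"])+TIP*np.array(s["ee_rot"])[:,2];print(tip,proj("scene",tip),proj("top",tip))
```

```text
[ 0.5308 -0.1568  0.1857] 0.2502018975653659 [-0.4  0.3 -1.4]
motion [0.016, 0.036, -0.014] [0.002, 0.003, 0.021] | joints [-19.0, 27.3, 6.8, -31.6, -86.2, 90.6] t 4.75
motion [0.017, 0.036, 1.694] [0.002, 0.003, 0.021] | joints [-19.0, 27.3, 6.8, -31.6, -86.2, 90.6] t 4.75
[ 0.52709249 -0.11583429  0.12696969] [245.98122283 264.97184414] [407.05369709 220.83102236]
```

View pics/scene4.png

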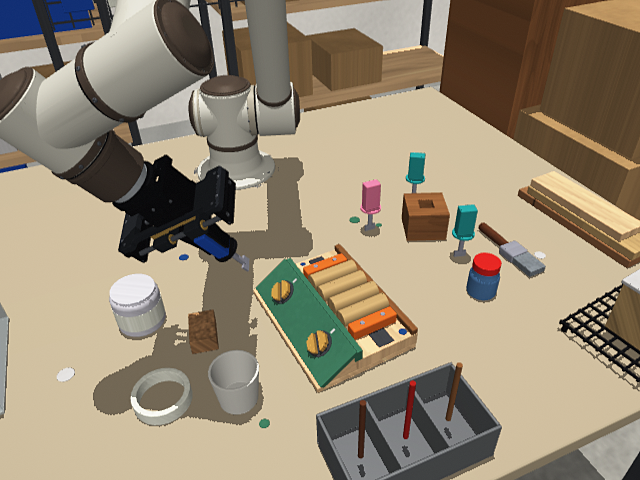

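View pics/top4.png

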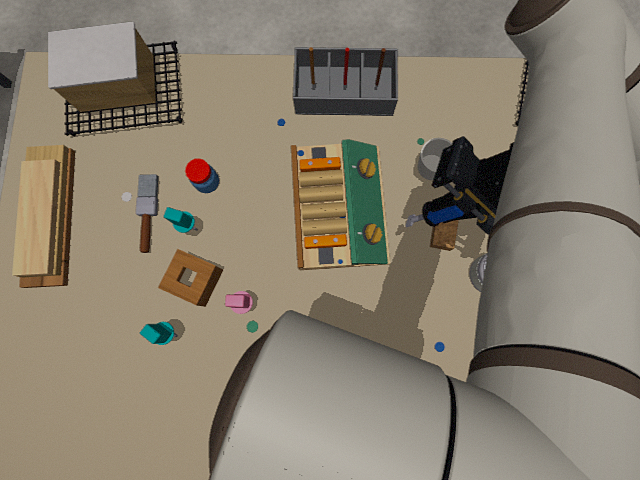

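Run:
```python
import cv2, numpy as np
s=cv2.imread("pics/scene4.png")[240:290,215:275]; t=cv2.imread("pics/top4.png")[195:245,390:450]
a=cv2.resize(s,None,fx=10,fy=10,interpolation=cv2.INTER_CUBIC);cv2.imwrite("pics/c7.png",a)
b=cv2.resize(t,None,fx=10,fy=10,interpolation=cv2.INTER_CUBIC);cv2.imwrite("pics/c8.png",b)
```

```text
(no output)
```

View pics/c7.png

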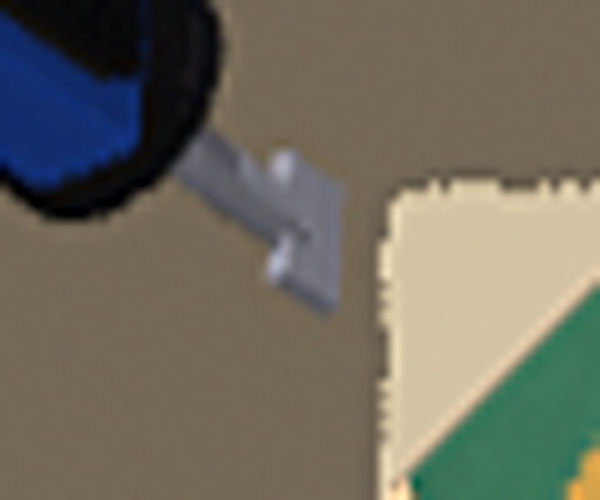

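View pics/c8.png

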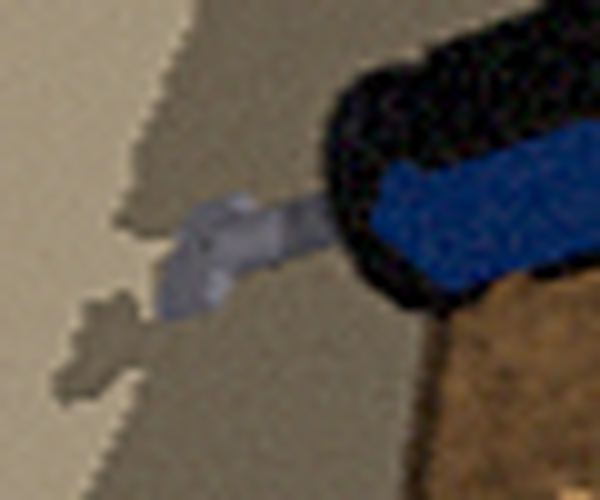

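In the top view the blade end lies at about (407.0,220.7) against a predicted (407.05,220.8). In the scene view it lies at about (248.4,264.2) against (246.0,265.0). So the top camera agrees with the arm and the scene camera is offset by ~2.4 px. I'll use the top-view head centres, and check the circle fit once in an enlarged crop.

Run:
```python
from h import *
im=cv2.imread("pics/top4.png")
out=[]
for k,c in {"near":np.array([.521,-.0631,.046]),"far":np.array([.6597,-.0502,.046])}.items():
    u0,v0=np.round(proj("top",c)).astype(int)-[15,15]
    z=cv2.resize(im[v0:v0+30,u0:u0+30],None,fx=13,fy=13,interpolation=cv2.INTER_CUBIC)
    for dz,col in((0,(0,0,255)),(-.012,(255,255,0))):
        q=np.array([proj("top",c+dz*N+.018*(np.cos(a)*yc+np.sin(a)*U)) for a in np.linspace(0,6.283,60)])
        cv2.polylines(z,[np.round((q-[u0,v0]+.5)*13).astype(int)],True,col,1)
    th=np.radians(30.5 if k=="near" else 25)
    q=np.array([proj("top",c+s*.018*(np.cos(th)*yc+np.sin(th)*U)) for s in(-1,1)])
    cv2.polylines(z,[np.round((q-[u0,v0]+.5)*13).astype(int)],False,(255,0,255),1)
    out.append(z)
cv2.imwrite("pics/c9.png",np.hstack(out))
```

```text
(no output)
```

View pics/c9.png

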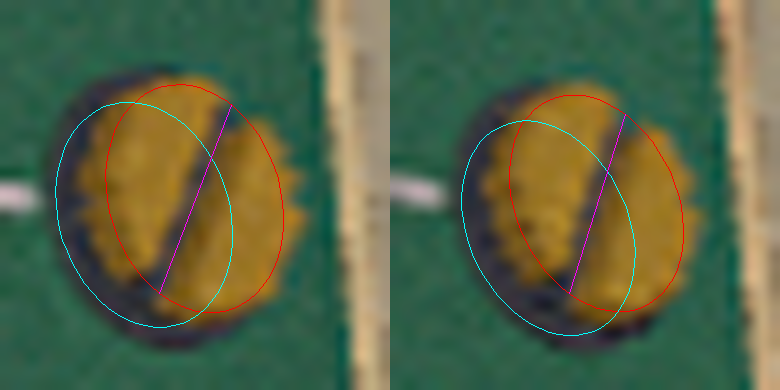

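Run:
```python
from h import *
out=[]
ims=[cv2.imread(f"pics/top{i}.png").astype(float) for i in (0,1,3)]
im=np.clip(np.mean(ims,0)*1.6,0,255).astype(np.uint8)
for k,c in {"near":np.array([.521,-.0631,.046]),"far":np.array([.6597,-.0502,.046])}.items():
    u0,v0=np.round(proj("top",c)).astype(int)-[13,13]; print(k,u0,v0)
    out.append(cv2.resize(im[v0:v0+26,u0:u0+26],(400,400),interpolation=cv2.INTER_NEAREST))
cv2.imwrite("pics/c10.png",np.hstack(out))
out=[]
ims=[cv2.imread(f"pics/scene{i}.png").astype(float) for i in (0,1,3,4)]
im=np.clip(np.mean(ims,0)*1.,0,255).astype(np.uint8)
for u0,v0 in((265,275),(302,325)):
    out.append(cv2.resize(im[v0:v0+36,u0:u0+36],(400,400),interpolation=cv2.INTER_NEAREST))
cv2.imwrite("pics/c11.png",np.hstack(out))
```

```text
near 361 220
far 354 154
```

View pics/c10.png

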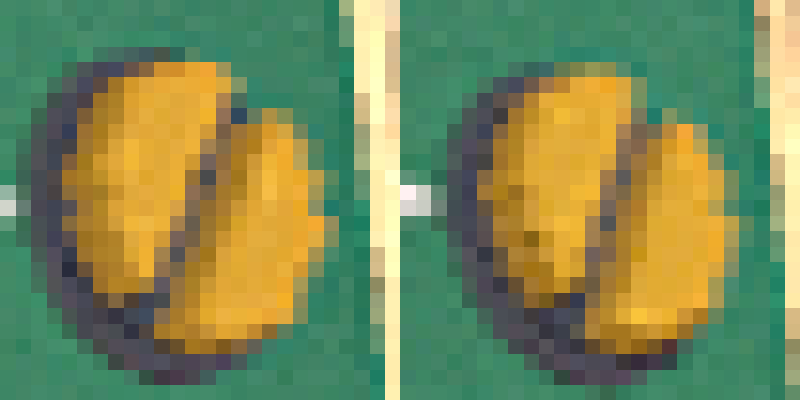

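View pics/c11.png

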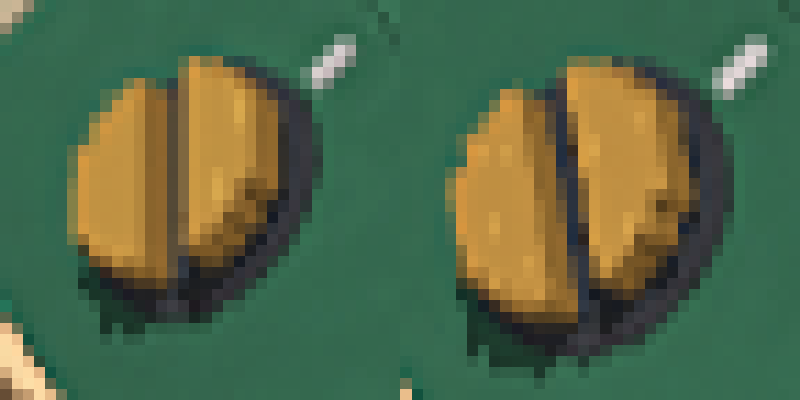

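In the enlarged crops the brass mask includes the visible head side. The true face centres, taken from face edges and slot walls, are near ≈ (374.7,232.7) and far ≈ (367.9,167.3) in the top image.

```bash
python3 - <<'E'
from h import *
a=onz("top",(374.7,232.7),.046);b=onz("top",(367.9,167.3),.046);print(a,b,np.linalg.norm(a-b))
# slot scene lines: from c11 (scale 11.11) face-level slot mid near: left edge ~147..right 187
for k,p in(("near",(374.7,232.7)),("far",(367.9,167.3))): print(k,"pred scene", proj("scene",onz("top",p,.046)))
y=a-b;print("yc yaw",np.degrees(np.arctan2(y[1],y[0])))
E
sed -i 's/^heads=.*/heads={"near":np.array([.5213,-.0655,.046]),"far":np.array([.6592,-.0513,.046])}/' h.py
```

```text
[ 0.52108958 -0.06547532  0.046     ] [ 0.65927309 -0.05118741  0.046     ] 0.1389202101614243
near pred scene [276.71783811 289.42697657]
far pred scene [313.68330794 340.49713587]
yc yaw -174.09670302501877
```

The scene view's screw offset (+2.4 px) matches the blade's own offset (+2.4 px), so the refined head positions hold. Closing to a 14 mm gap.

Run:
```python
from h import *
mv(heads["near"]+N*(TIP+.014),Rs(30.5))
```

```text
motion [0.049, 0.115, 2.035] [-0.039, -0.066, -0.094] | joints [-19.0, 27.3, 6.8, -31.6, -86.2, 90.6] t 4.75
```

move_arm --motion '[0.02,0.05,0.5,0,-0.03,-0.05,1,0.05,0.11,1.1,-0.04,-0.07,-0.09,1,0.05,0.11,1.6,-0.04,-0.07,-0.09,1,0.05,0.115,1.9,-0.04,-0.07,-0.09,1,0.05,0.115,2.03,-0.04,-0.07,-0.09,1,0.05,0.115,2.03,-0.04,-0.07,-0.09,1,0.05,0.115,2.03,-0.04,-0.07,-0.09,1,0.05,0.115,2.03,-0.04,-0.07,-0.09,1]'

```text
time_s: 5.42
tcp_pos: [0.5272, -0.1151, 0.1175]
ee_rot: [[0.9, -0.431, -0.057], [-0.326, -0.755, 0.57], [-0.289, -0.494, -0.82]]
wrist_force: [-0.3, -0.3, -2.0]
gripper_width: 0.252
```

```bash
cat > look.py <<'E'
from h import *
import sys
tag,u,v=sys.argv[1],int(sys.argv[2]),int(sys.argv[3])
for n in("scene","top"): cv2.imwrite(f"pics/{n}{tag}.png",imaging.capture(n))
s=r.sense();print(np.round(s["tcp_pos"],4),round(s["gripper_width"],3),np.round(s["wrist_force"],1),np.round(s["moment"],2))
tip=np.array(s["tcp_pos"])+TIP*np.array(s["ee_rot"])[:,2]
for k in heads:
    d=tip-heads[k];R=np.array(s["ee_rot"]);print(k,"tip rel (y,U,N) mm",np.round(1000*np.array([d@yc,d@U,d@N]),1))
x=R[:,0];print("theta",np.degrees(np.arctan2(-x@U,-x@yc)))
print("tip proj",proj("scene",tip),proj("top",tip))
a=cv2.imread(f"pics/scene{tag}.png")[v:v+60,u:u+60]
t=cv2.imread(f"pics/top{tag}.png");q=np.round(proj("top",tip)).astype(int)-20
b=t[q[1]:q[1]+40,q[0]:q[0]+40]
cv2.imwrite(f"pics/l{tag}.png",np.hstack([cv2.resize(a,(400,400),interpolation=cv2.INTER_CUBIC),cv2.resize(b,(400,400),interpolation=cv2.INTER_CUBIC)]))
E
python3 look.py 5 250 255
```

```text
[ 0.527  -0.1152  0.1173] 0.25 [-0.2 -0.5 -1.8] [-1.48 -0.1  -0.01]
near tip rel (y,U,N) mm [-0.7 -0.1 15.4]
far tip rel (y,U,N) mm [ 1.38e+02 -1.00e-01  1.54e+01]
theta 30.476784450023654
tip proj [271.85420843 286.34770902] [379.84780137 230.59338287]
```

View pics/l5.png

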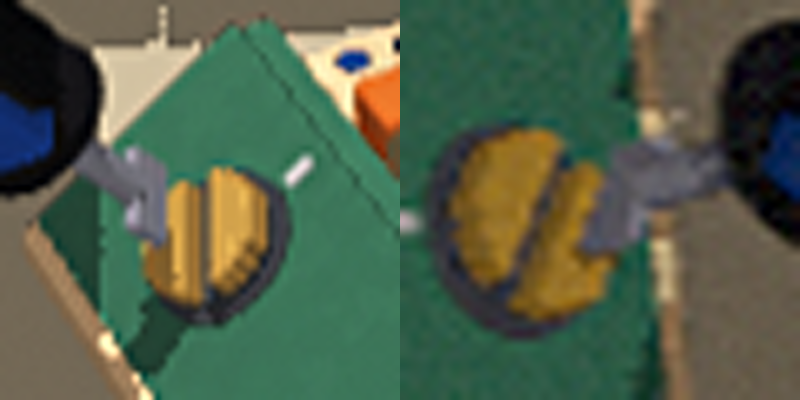

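The blade's angle matches the slot's in both views. The blade end is at scene (271,286) and top (380,230), right where predicted. I'll feed it in slowly along the axis.

Run:
```python
from h import *
mv(heads["near"]+N*(TIP-.003),Rs(30.5));mv(heads["near"]+N*(TIP-.0065),Rs(30.5))
```

```text
motion [-0.014, 0.006, 0.46] [0.0, -0.021, 0.005] | joints [-15.5, 29.5, 0.0, -33.2, -77.1, 93.3] t 5.52
motion [-0.014, 0.006, 0.547] [0.0, -0.021, 0.005] | joints [-15.5, 29.5, 0.0, -33.2, -77.1, 93.3] t 5.52
```

move_arm --motion '[-0.01,0,0.15,0,-0.02,0,1,-0.01,0,0.28,0,-0.02,0,1,-0.01,0,0.36,0,-0.02,0,1,-0.01,0,0.42,0,-0.02,0,1,-0.01,0,0.46,0,-0.02,0,1,-0.01,0,0.46,0,-0.02,0,1,-0.01,0,0.46,0,-0.02,0,1]'

```text
time_s: 6.1
tcp_pos: [0.5256, -0.1046, 0.1022]
ee_rot: [[0.9, -0.432, -0.059], [-0.325, -0.754, 0.57], [-0.291, -0.494, -0.819]]
wrist_force: [0.6, -0.9, -1.7]
gripper_width: 0.251
```

```bash
python3 look.py 6 250 255
```

```text
[ 0.5257 -0.1046  0.1024] 0.254 [-0.2  0.6 -1.3] [-1.43 -0.18  0.02]
near tip rel (y,U,N) mm [-0.4  0.1 -2.9]
far tip rel (y,U,N) mm [ 1.383e+02  1.000e-01 -2.900e+00]
theta 30.465867181084505
tip proj [277.79072273 290.23771574] [373.71889117 232.7236083 ]
```

View pics/l6.png

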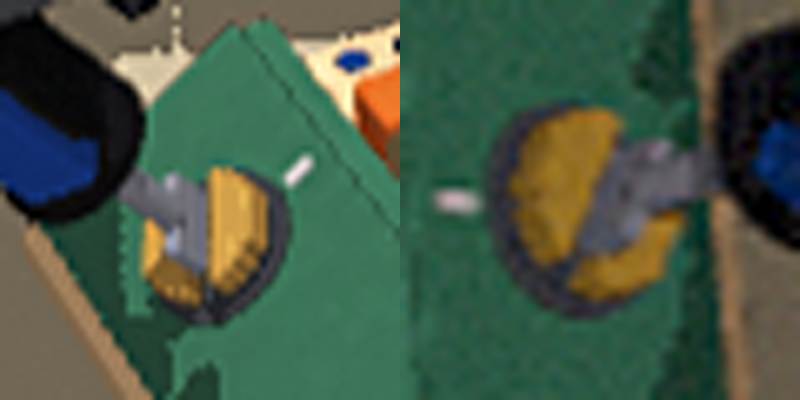

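At 2.9 mm deep there is no contact force and the blade is between the slot walls. I'll go to ~6.5 mm and turn clockwise.

move_arm --motion '[0,0,0.05,0,0,0,1,0,0,0.09,0,0,0,1,0,0,0.09,0,0,0.7,1,0,0,0.09,0,0,1.5,1,0,0,0.09,0,0,2.3,1,0,0,0.09,0,0,3.1,1,0,0,0.09,0,0,3.9,1,0,0,0.09,0,0,4.7,1,0,0,0.09,0,0,5.5,1,0,0,0.09,0,0,6.3,1,0,0,0.09,0,0,7.1,1,0,0,0.09,0,0,7.9,1,0,0,0.09,0,0,8.7,1,0,0,0.09,0,0,9.5,1,0,0,0.09,0,0,10.3,1,0,0,0.09,0,0,11.0,1,0,0,0.09,0,0,11.6,1,0,0,0.09,0,0,12.0,1,0,0,0.09,0,0,12.0,1,0,0,0.09,0,0,12.0,1]'

```text
time_s: 7.87
tcp_pos: [0.5255, -0.1023, 0.0994]
ee_rot: [[0.077, -0.995, -0.058], [-0.815, -0.096, 0.571], [-0.574, 0.004, -0.819]]
wrist_force: [0.3, 0.9, -1.4]
gripper_width: 0.253
```

```bash
python3 look.py 7 250 255; python3 -c "
from h import *; print(r.sense()['joints'])"
```

```text
[ 0.5255 -0.1023  0.0994] 0.253 [-0.3  0.8 -2.3] [-1.16 -0.32 -0.06]
near tip rel (y,U,N) mm [-0.4  0.3 -6.7]
far tip rel (y,U,N) mm [138.2   0.3  -6.7]
theta 90.4238977669208
tip proj [279.08451448 291.00184902] [372.41179377 233.1014581 ]
[-14.47186654  30.21190797  -1.65050223 -33.89328828 -74.7431034
  33.95578296]
```

View pics/l7.png

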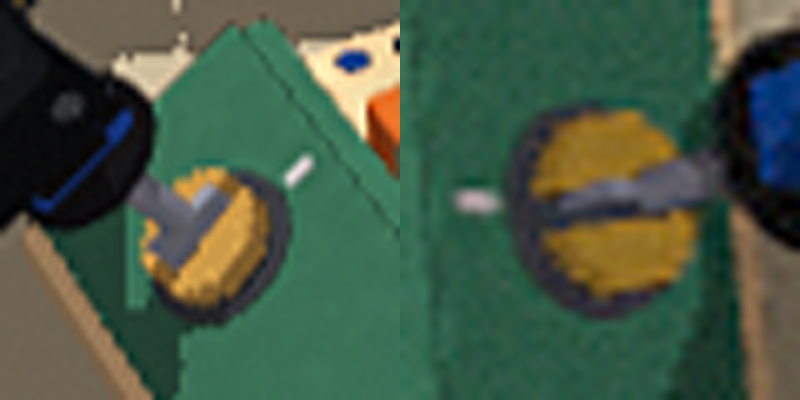

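View pics/top7.png

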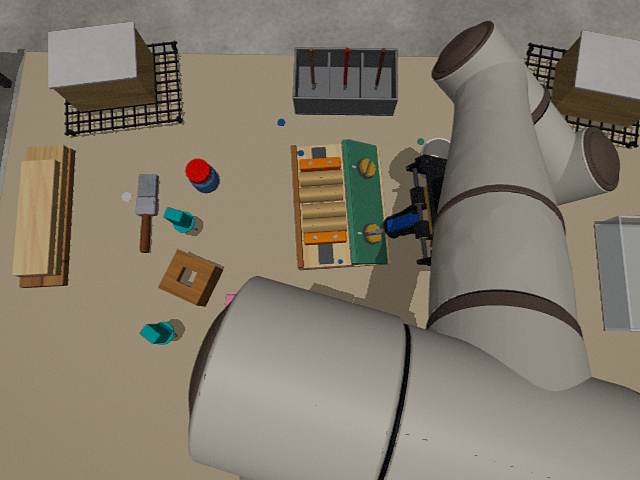

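The screw is following: its slot points nearly up-slope and the near chock has moved in. There is still backlash, so I'll turn ~9° more to the stop.

move_arm --motion '[0,0,0,0,0,0.5,1,0,0,0,0,0,1.0,1,0,0,0,0,0,1.4,1,0,0,0,0,0,1.8,1,0,0,0,0,0,1.8,1,0,0,0,0,0,1.8,1]'

```text
time_s: 8.47
tcp_pos: [0.5255, -0.1023, 0.0994]
ee_rot: [[-0.079, -0.995, -0.059], [-0.821, 0.032, 0.571], [-0.566, 0.093, -0.819]]
wrist_force: [-0.8, 0.4, -1.9]
gripper_width: 0.248
```

```bash
python3 look.py 8 250 255
```

```text
[ 0.5255 -0.1024  0.0994] 0.254 [ 0.3  0.9 -1.5] [-1.25 -0.24  0.04]
near tip rel (y,U,N) mm [-0.4  0.3 -6.7]
far tip rel (y,U,N) mm [138.2   0.3  -6.7]
theta 99.37195996747391
tip proj [279.07930363 290.99849352] [372.4168201  233.10060336]
```

View pics/l8.png

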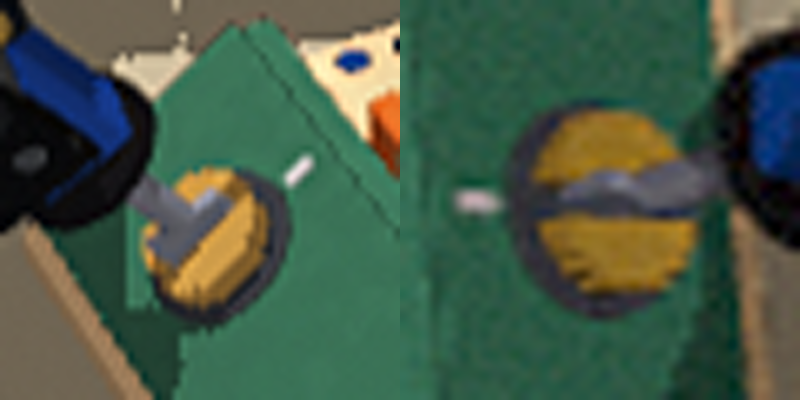

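The slot now points at the white mark and the torque is small. I'll back off into the slack, withdraw and check.

move_arm --motion '[0,0,0,0,0,0.4,1,0,0,0,0,0,0.4,1,0,0,0,0,0,-0.6,1,0,0,0,0,0,-1.6,1,0,0,0,0,0,-1.6,1,0,0,-0.3,0,0,-1.6,1,0,0,-0.9,0,0,-1.6,1,0,0,-1.6,0,0,-1.6,1,0,0,-2.2,0,0,-1.6,1,0,0,-2.4,0,0,-1.6,1,0,0,-2.4,0,0,-1.6,1]'

```text
time_s: 9.48
tcp_pos: [0.5322, -0.1589, 0.1802]
ee_rot: [[0.061, -0.997, -0.054], [-0.818, -0.08, 0.569], [-0.571, 0.01, -0.821]]
wrist_force: [-0.4, 0.6, -1.4]
gripper_width: 0.248
```

```bash
python3 look.py 9 250 255
python3 - <<'E'
from h import *
a=cv2.imread("pics/scene9.png")[240:370,240:420];cv2.imwrite("pics/c12.png",cv2.resize(a,(720,520),interpolation=cv2.INTER_CUBIC))
E
```

```text
[ 0.5306 -0.1566  0.1775] 0.252 [-0.5  0.9 -2.5] [-1.4  -0.19  0.01]
near tip rel (y,U,N) mm [ 0.1  0.5 88.6]
far tip rel (y,U,N) mm [138.7   0.5  88.6]
theta 91.45678191752123
tip proj [246.49179239 268.34889765] [406.15257039 222.25201302]
```

View pics/c12.png

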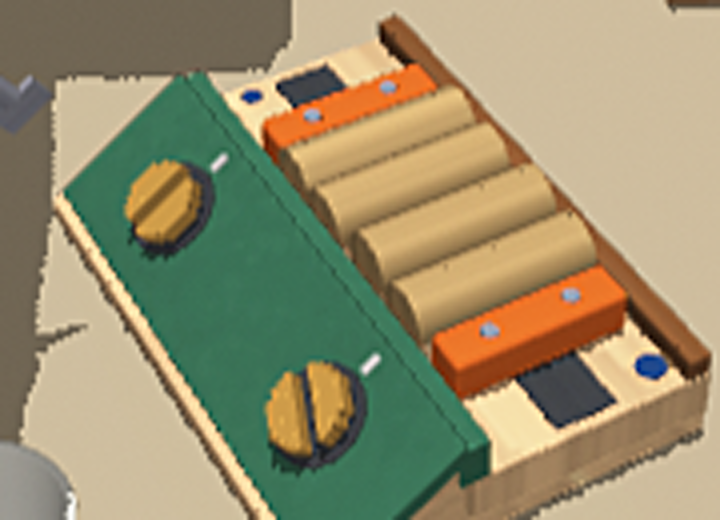

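View pics/l9.png

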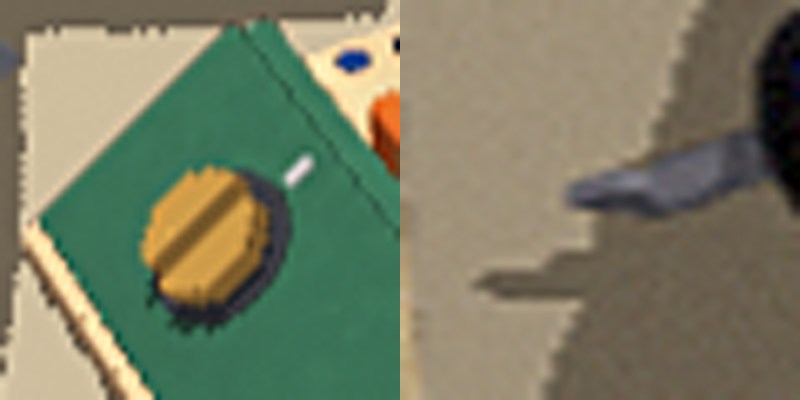

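Run:
```python
from h import *
im=cv2.imread("pics/scene9.png");t=cv2.imread("pics/top9.png")
a=im[275:311,263:299];b=t[220:246,361:387]
cv2.imwrite("pics/c13.png",np.hstack([cv2.resize(a,(400,400),interpolation=cv2.INTER_NEAREST),cv2.resize(b,(400,400),interpolation=cv2.INTER_NEAREST)]))
for th in(70,77,84,90):
    t_=np.radians(th);d=.018*(np.cos(t_)*yc+np.sin(t_)*U);c=heads["near"]
    for n in("scene","top"):
        q=proj(n,c+d)-proj(n,c-d);print(th,n,"image dir deg",round(np.degrees(np.arctan2(-q[1],q[0])),1))
```

```text
70 scene image dir deg 59.5
70 top image dir deg -157.4
77 scene image dir deg 54.6
77 top image dir deg -166.9
84 scene image dir deg 49.6
84 top image dir deg -176.4
90 scene image dir deg 45.2
90 top image dir deg 175.8
```

View pics/c13.png

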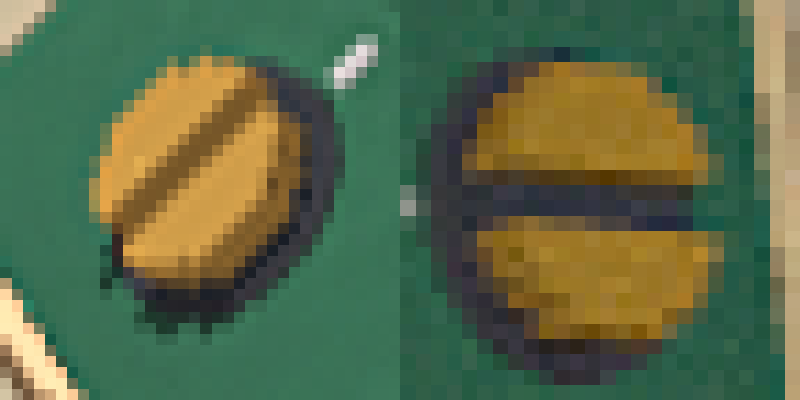

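Measured slot angles are 89.5° (top) and 89° (scene), so the near screw is home. Next is the far screw at θ≈25°.

Run:
```python
from h import *
mv(heads["far"]+N*(TIP+.080),Rs(25))
```

```text
motion [-0.078, -3.467, 0.214] [-0.009, 0.016, -13.291] | joints [-18.9, 27.9, 6.5, -31.6, -85.8, 30.6] t 9.58
```

move_arm --motion '[0,-0.2,0,0,0,-0.8,1,0,-0.6,0,0,0,-1.9,1,0,-1.0,0,0,0,-3.1,1,0,-1.4,0,0,0,-4.3,1,0,-1.8,0,0,0,-5.5,1,0,-2.2,0,0,0,-6.7,1,0,-2.6,0.1,0,0,-7.9,1,0,-3.0,0.1,0,0,-9.1,1,-0.04,-3.3,0.2,0,0,-10.3,1,-0.08,-3.47,0.21,-0.01,0.02,-11.5,1,-0.08,-3.47,0.21,-0.01,0.02,-12.5,1,-0.08,-3.47,0.21,-0.01,0.02,-13.3,1,-0.08,-3.47,0.21,-0.01,0.02,-13.3,1,-0.08,-3.47,0.21,-0.01,0.02,-13.3,1]'

```text
time_s: 10.75
tcp_pos: [0.6675, -0.1368, 0.1687]
ee_rot: [[0.936, -0.347, -0.062], [-0.252, -0.781, 0.571], [-0.246, -0.519, -0.818]]
wrist_force: [-0.1, -0.6, -2.0]
gripper_width: 0.25
```

Run:
```python
from h import *
mv(heads["far"]+N*(TIP+.014),Rs(25))
```

```text
motion [0.016, -0.006, 1.602] [0.001, 0.037, -0.029] | joints [-14.2, 38.6, 25.0, -32.6, -90.1, 88.9] t 10.75
```

move_arm --motion '[0.02,0,0.4,0,0.04,-0.03,1,0.02,0,0.9,0,0.04,-0.03,1,0.02,0,1.3,0,0.04,-0.03,1,0.02,0,1.5,0,0.04,-0.03,1,0.02,-0.01,1.6,0,0.04,-0.03,1,0.02,-0.01,1.6,0,0.04,-0.03,1,0.02,-0.01,1.6,0,0.04,-0.03,1]'

```text
time_s: 11.33
tcp_pos: [0.6648, -0.1005, 0.1168]
ee_rot: [[0.937, -0.344, -0.058], [-0.252, -0.782, 0.57], [-0.241, -0.519, -0.82]]
wrist_force: [0.1, 0.4, -1.6]
gripper_width: 0.249
```

```bash
python3 look.py 10 285 305;  python3 - <<'E'
from h import *
mv(heads["far"]+N*(TIP-.003),Rs(25))
E
```

```text
[ 0.6651 -0.1008  0.1173] 0.25 [-0.   0.5 -1. ] [-1.42 -0.14  0.02]
near tip rel (y,U,N) mm [-139.5   -0.    15.3]
far tip rel (y,U,N) mm [-0.9 -0.  15.3]
theta 24.967911220768425
tip proj [308.80653739 337.71663189] [372.76181685 164.39029284]
motion [-0.017, 0.01, 0.458] [0.003, -0.026, 0.006] | joints [-11.5, 39.4, 19.1, -33.5, -82.8, 90.6] t 11.43
```

View pics/l10.png

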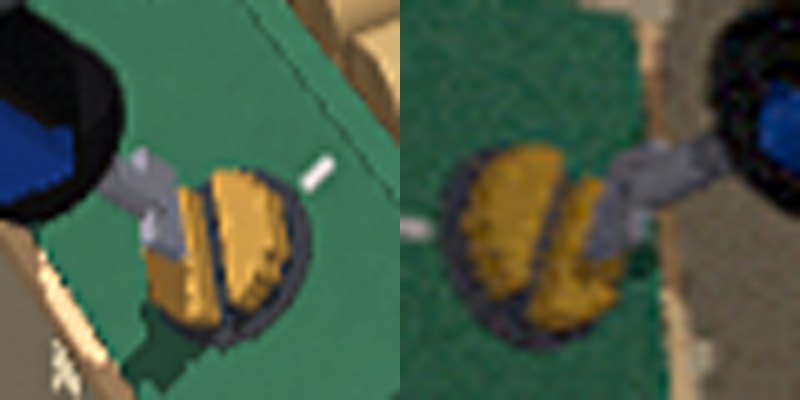

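The blade is parallel to the far slot in both views. Blade end is at scene (309,338) and top (373,164). Feeding in.

move_arm --motion '[-0.02,0.01,0.15,0,-0.03,0,1,-0.02,0.01,0.28,0,-0.03,0,1,-0.02,0.01,0.36,0,-0.03,0,1,-0.02,0.01,0.42,0,-0.03,0,1,-0.02,0.01,0.46,0,-0.03,0,1,-0.02,0.01,0.46,0,-0.03,0,1,-0.02,0.01,0.46,0,-0.03,0,1]'

```text
time_s: 12.02
tcp_pos: [0.6631, -0.0904, 0.1021]
ee_rot: [[0.937, -0.344, -0.059], [-0.251, -0.782, 0.57], [-0.242, -0.52, -0.819]]
wrist_force: [0.4, 0.3, -1.9]
gripper_width: 0.249
```

```bash
python3 look.py 11 285 305
```

```text
[ 0.6633 -0.0906  0.1024] 0.253 [-0.5 -0.  -0.9] [-1.39 -0.14  0.05]
near tip rel (y,U,N) mm [-138.6   -0.    -2.9]
far tip rel (y,U,N) mm [-0.  -0.  -2.9]
theta 24.957668351946857
tip proj [314.53748777 341.08248953] [367.05745603 167.8069285 ]
```

View pics/l11.png

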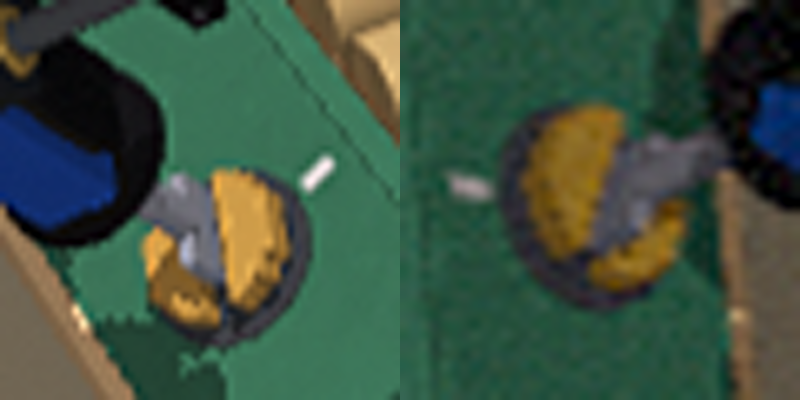

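The blade is in the slot with no contact force. Deepening and turning.

move_arm --motion '[0,0,0.05,0,0,0,1,0,0,0.09,0,0,0,1,0,0,0.09,0,0,0.8,1,0,0,0.09,0,0,1.6,1,0,0,0.09,0,0,2.5,1,0,0,0.09,0,0,3.4,1,0,0,0.09,0,0,4.3,1,0,0,0.09,0,0,5.2,1,0,0,0.09,0,0,6.1,1,0,0,0.09,0,0,7.0,1,0,0,0.09,0,0,7.9,1,0,0,0.09,0,0,8.8,1,0,0,0.09,0,0,9.7,1,0,0,0.09,0,0,10.6,1,0,0,0.09,0,0,11.4,1,0,0,0.09,0,0,12.1,1,0,0,0.09,0,0,12.7,1,0,0,0.09,0,0,13.1,1,0,0,0.09,0,0,13.1,1,0,0,0.09,0,0,13.1,1]'

```text
time_s: 13.78
tcp_pos: [0.6641, -0.0875, 0.0998]
ee_rot: [[0.078, -0.995, -0.057], [-0.815, -0.096, 0.571], [-0.574, 0.002, -0.819]]
wrist_force: [2.8, 3.4, -1.5]
gripper_width: 0.25
```

```bash
python3 look.py 12 285 305
python3 - <<'E'
from h import *
a=cv2.imread("pics/scene12.png")[235:375,240:420];cv2.imwrite("pics/c14.png",cv2.resize(a,(720,560),interpolation=cv2.INTER_CUBIC))
E
```

```text
[ 0.664  -0.0876  0.0998] 0.251 [ 3.6  3.6 -0.5] [-0.13 -1.2  -0.73]
near tip rel (y,U,N) mm [-139.9    0.9   -6.7]
far tip rel (y,U,N) mm [-1.3  0.9 -6.7]
theta 90.36322537569916
tip proj [316.52071624 341.95067428] [365.49632758 167.78445149]
```

View pics/l12.png

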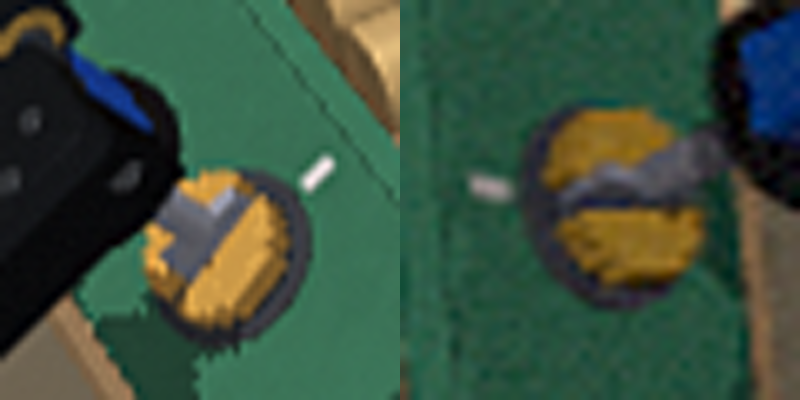

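View pics/c14.png

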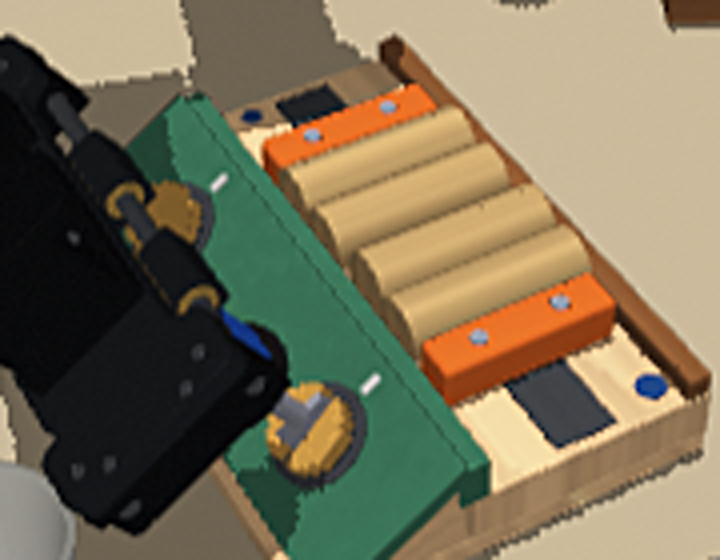

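The far screw is turning too. The ~5 N lateral force fits off-centre wall contact. I'll turn the remaining ~10°, with targets taken from the measured, relaxed position.

move_arm --motion '[0,0,0,0,0,0.5,1,0,0,0,0,0,1.0,1,0,0,0,0,0,1.5,1,0,0,0,0,0,2.0,1,0,0,0,0,0,2.2,1,0,0,0,0,0,2.2,1]'

```text
time_s: 14.38
tcp_pos: [0.6644, -0.0875, 0.0998]
ee_rot: [[-0.113, -0.992, -0.056], [-0.819, 0.061, 0.571], [-0.563, 0.11, -0.819]]
wrist_force: [1.6, 2.2, -1.4]
gripper_width: 0.251
```

```bash
python3 look.py 13 285 305
```

```text
[ 0.6643 -0.0876  0.0998] 0.252 [ 2.9  2.1 -1.5] [-0.57 -1.06 -0.57]
near tip rel (y,U,N) mm [-140.2    0.9   -6.6]
far tip rel (y,U,N) mm [-1.6  0.9 -6.6]
theta 101.29804564626265
tip proj [316.62516819 342.07772309] [365.48271093 167.61287245]
```

View pics/l13.png

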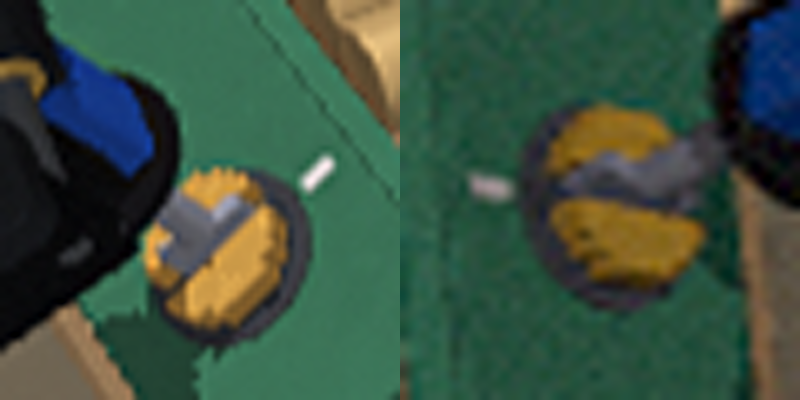

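move_arm --motion '[0,0,0,0,0,0.4,1,0,0,0,0,0,0.8,1,0,0,0,0,0,0.8,1,0,0,0,0,0,-0.2,1,0,0,0,0,0,-1.2,1,0,0,0,0,0,-2.0,1,0,0,0,0,0,-2.0,1,0,0,-0.3,0,0,-2.0,1,0,0,-0.9,0,0,-2.0,1,0,0,-1.6,0,0,-2.0,1,0,0,-2.2,0,0,-2.0,1,0,0,-2.4,0,0,-2.0,1,0,0,-2.4,0,0,-2.0,1]'

```text
time_s: 15.57
tcp_pos: [0.6702, -0.1447, 0.181]
ee_rot: [[0.062, -0.997, -0.052], [-0.818, -0.08, 0.569], [-0.572, 0.007, -0.82]]
wrist_force: [0.6, 0.0, -1.4]
gripper_width: 0.249
```

```bash
python3 look.py 14 285 305
python3 - <<'E'
from h import *
im=cv2.imread("pics/scene14.png");t=cv2.imread("pics/top14.png")
a=im[325:361,300:336];b=t[154:180,354:380]
cv2.imwrite("pics/c15.png",np.hstack([cv2.resize(a,(400,400),interpolation=cv2.INTER_NEAREST),cv2.resize(b,(400,400),interpolation=cv2.INTER_NEAREST)]))
for th in(70,77,84,90):
    t_=np.radians(th);d=.018*(np.cos(t_)*yc+np.sin(t_)*U);c=heads["far"]
    print(th,[round(np.degrees(np.arctan2(-q[1],q[0])),1) for q in (proj(n,c+d)-proj(n,c-d) for n in("scene","top"))])
a=im[235:375,240:420];cv2.imwrite("pics/c16.png",cv2.resize(a,(720,560),interpolation=cv2.INTER_CUBIC))
E
```

```text
[ 0.669  -0.1421  0.1777] 0.252 [-0.6  0.4 -1.5] [-1.38 -0.18 -0.03]
near tip rel (y,U,N) mm [-139.2    0.9   88.5]
far tip rel (y,U,N) mm [-0.5  0.9 88.5]
theta 91.388904808223
tip proj [283.01264441 320.96288119] [397.62397609 151.32326724]
70 [np.float64(60.7), np.float64(-164.3)]
77 [np.float64(55.3), np.float64(-173.9)]
84 [np.float64(49.8), np.float64(177.0)]
90 [np.float64(45.0), np.float64(169.7)]
```

View pics/c15.png

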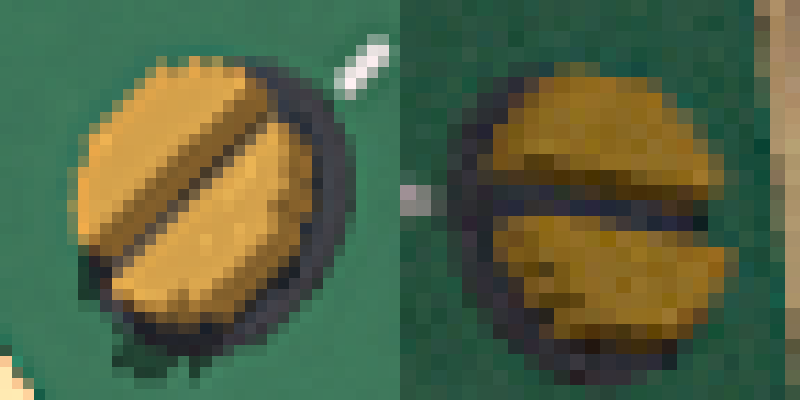

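View pics/c16.png

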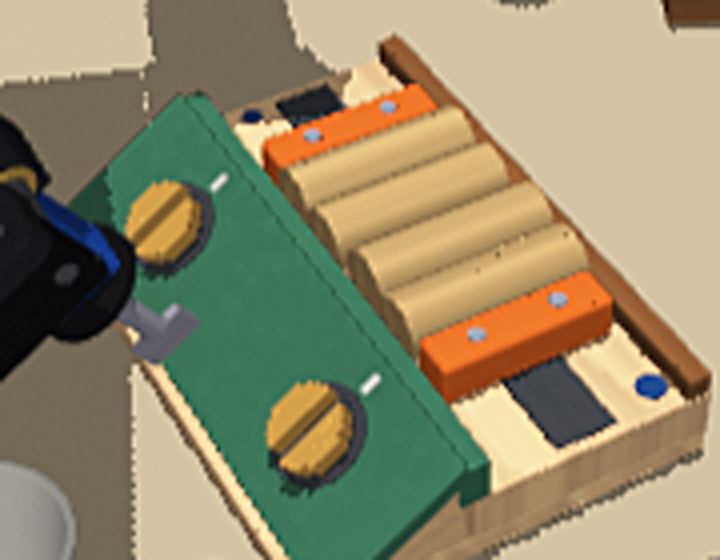

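Far slot angles are 171° in the top image (θ≈89°) and 45° in the scene (θ≈90°), so both screws are home and the dowels are closed up. Now I'll return the driver.

Run:
```python
from h import *
Rg=np.array([[.829,-.559,0],[-.559,-.829,0],[0,0,-1.]]);u,_,v=np.linalg.svd(Rg);Rg=u@v
mv([.424,.303,.2354],Rg)
s=r.sense();R0=np.array(s["ee_rot"]);p0=np.array(s["tcp_pos"]);w=Rn.from_matrix(R0.T@Rg).as_rotvec()
for f in np.linspace(0,1,8):
    R=R0@Rn.from_rotvec(f*w).as_matrix();p=p0+f*(np.array([.424,.303,.2354])-p0);print(np.round(p,3),np.round(p+TIP*R[:,2],3))
```

```text
motion [-10.276, 5.213, 5.536] [-3.012, 6.601, -9.977] | joints [-14.6, 38.4, 26.0, -32.6, -91.1, 22.4] t 15.67
[ 0.669 -0.142  0.178] [ 0.665 -0.101  0.119]
[ 0.634 -0.079  0.186] [ 0.628 -0.043  0.124]
[ 0.599 -0.015  0.194] [0.592 0.015 0.129]
[0.564 0.049 0.202] [0.557 0.073 0.135]
[0.529 0.112 0.211] [0.522 0.13  0.142]
[0.494 0.176 0.219] [0.489 0.188 0.148]
[0.459 0.239 0.227] [0.456 0.245 0.156]
[0.424 0.303 0.235] [0.424 0.303 0.164]
```

move_arm --motion '[-0.4,0.2,0.2,-0.1,0.25,-0.4,1,-1.0,0.5,0.55,-0.3,0.65,-1.0,1,-1.75,0.9,0.95,-0.5,1.1,-1.7,1,-2.5,1.25,1.35,-0.7,1.6,-2.4,1,-3.2,1.6,1.7,-0.95,2.05,-3.1,1,-3.9,2.0,2.1,-1.15,2.5,-3.8,1,-4.6,2.35,2.5,-1.35,2.95,-4.5,1,-5.35,2.7,2.9,-1.55,3.4,-5.2,1,-6.1,3.1,3.3,-1.8,3.9,-5.9,1,-6.8,3.45,3.65,-2.0,4.35,-6.6,1,-7.5,3.8,4.05,-2.2,4.8,-7.3,1,-8.2,4.15,4.4,-2.4,5.3,-8.0,1,-8.9,4.5,4.8,-2.6,5.75,-8.7,1,-9.55,4.85,5.15,-2.8,6.15,-9.3,1,-10.0,5.1,5.4,-2.95,6.45,-9.75,1,-10.28,5.21,5.54,-3.01,6.6,-9.98,1,-10.28,5.21,5.54,-3.01,6.6,-9.98,1,-10.28,5.21,5.54,-3.01,6.6,-9.98,1,-10.28,5.21,5.54,-3.01,6.6,-9.98,1,-10.28,5.21,5.54,-3.01,6.6,-9.98,1]'

```text
time_s: 17.33
tcp_pos: [0.424, 0.3022, 0.2346]
ee_rot: [[0.828, -0.56, -0.001], [-0.56, -0.828, -0.001], [-0.001, 0.001, -1.0]]
wrist_force: [0.6, -1.1, -1.5]
gripper_width: 0.253
```

```bash
python3 look.py 15 395 135 | head -1
python3 - <<'E'
from h import *
Rg=np.array([[.829,-.559,0],[-.559,-.829,0],[0,0,-1.]]);u,_,v=np.linalg.svd(Rg);Rg=u@v
mv([.424,.303,.09],Rg); mv([.424,.303,.083],Rg)
s=r.sense();print(np.round(s["tcp_pos"],4),np.round(s["ee_rot"],3).tolist())
a=cv2.imread("pics/scene15.png")[60:260,360:540];b=cv2.imread("pics/scene3.png")[60:260,360:540]
cv2.imwrite("pics/c17.png",np.hstack([cv2.resize(a,(400,444)),cv2.resize(b,(400,444))]))
E
```

```text
[0.4244 0.3022 0.235 ] 0.252 [-0.6 -1.3 -1.1] [ 0.01 -0.06  0.03]
motion [-0.018, -0.013, 3.626] [0.006, 0.003, -0.02] | joints [53.3, 11.4, -12.8, -0.0, -65.8, 2.6] t 17.43
motion [-0.018, -0.013, 3.801] [0.006, 0.003, -0.02] | joints [53.3, 11.4, -12.8, -0.0, -65.8, 2.6] t 17.43
[0.4244 0.3022 0.235 ] [[0.828, -0.561, -0.001], [-0.561, -0.828, -0.0], [-0.0, 0.001, -1.0]]
```

View pics/c17.png

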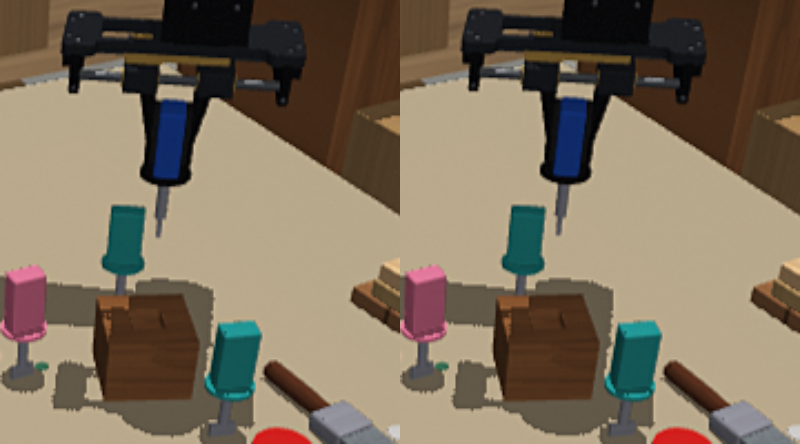

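The driver hangs in the grip just as it did after the lift (left now, right then). Lowering it into the stand.

move_arm --motion '[-0.02,-0.01,0.6,0,0,-0.02,1,-0.02,-0.01,1.3,0,0,-0.02,1,-0.02,-0.01,1.8,0,0,-0.02,1,-0.02,-0.01,2.2,0,0,-0.02,1,-0.02,-0.01,2.6,0,0,-0.02,1,-0.02,-0.01,3.0,0,0,-0.02,1,-0.02,-0.01,3.3,0,0,-0.02,1,-0.02,-0.01,3.55,0,0,-0.02,1,-0.02,-0.01,3.7,0,0,-0.02,1,-0.02,-0.01,3.78,0,0,-0.02,1,-0.02,-0.01,3.81,0,0,-0.02,1,-0.02,-0.01,3.81,0,0,-0.02,1]'

```text
time_s: 18.43
tcp_pos: [0.4242, 0.3031, 0.0829]
ee_rot: [[0.829, -0.559, -0.0], [-0.559, -0.829, 0.0], [-0.0, -0.0, -1.0]]
wrist_force: [0.4, 0.5, -1.5]
gripper_width: 0.251
```

Run:
```python
from h import *
im=imaging.capture("scene");cv2.imwrite("pics/scene16.png",im)
s=r.sense();print(np.round(s["tcp_pos"],4),s["gripper_width"],np.round(s["wrist_force"],1),np.round(s["moment"],2))
cv2.imwrite("pics/c18.png",cv2.resize(im[90:270,340:520],(600,600)))
```

```text
[0.4242 0.3032 0.0831] 0.254419077592108 [-0.2 -0.7 -0.5] [ 0.04 -0.03 -0.02]
```

View pics/c18.png

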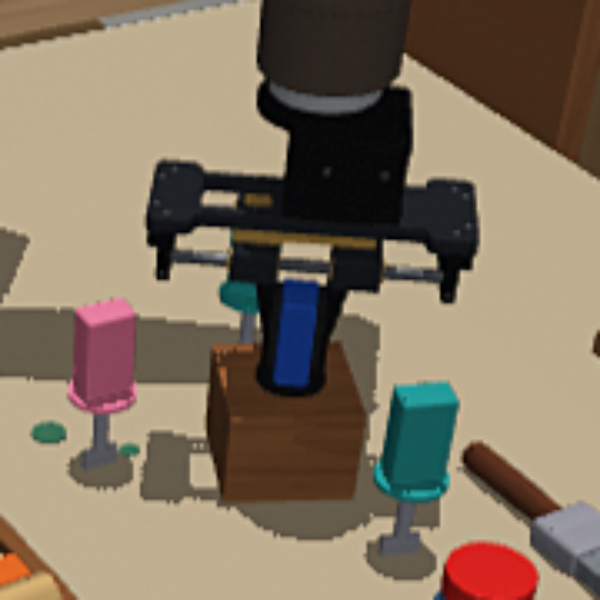

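It is seated to within ~1 mm. I'll go down the last bit, release and rise straight up.

move_arm --motion '[0,0,0.03,0,0,0,1,0,0,0.03,0,0,0,1,0,0,0.02,0,0,0,0.3,0,0,0.02,0,0,0,-0.1,0,0,0.02,0,0,0,-0.1,0,0,0.02,0,0,0,-0.1,0,0,0.02,0,0,0,-0.1,0,0,0.02,0,0,0,-0.1,0,0,-0.4,0,0,0,-0.1,0,0,-1.0,0,0,0,-0.1,0,0,-1.8,0,0,0,-0.1,0,0,-2.6,0,0,0,-0.1,0,0,-3.4,0,0,0,-0.1,0,0,-4.0,0,0,0,-0.1,0,0,-4.0,0,0,0,-0.1,0,0,-4.0,0,0,0,-0.1]'

```text
time_s: 19.82
tcp_pos: [0.4245, 0.3037, 0.2447]
ee_rot: [[0.829, -0.559, 0.002], [-0.559, -0.829, 0.004], [-0.0, -0.004, -1.0]]
wrist_force: [-0.4, -0.8, -0.4]
gripper_width: 0.548
```

Run:
```python
from h import *
for n in("scene","top"): cv2.imwrite(f"pics/{n}17.png",imaging.capture(n))
a=cv2.imread("pics/scene17.png");b=cv2.imread("pics/scene0.png")
cv2.imwrite("pics/c19.png",np.hstack([cv2.resize(x[140:270,345:495],(400,347),interpolation=cv2.INTER_CUBIC) for x in(a,b)]))
```

```text
(no output)
```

View pics/c19.png

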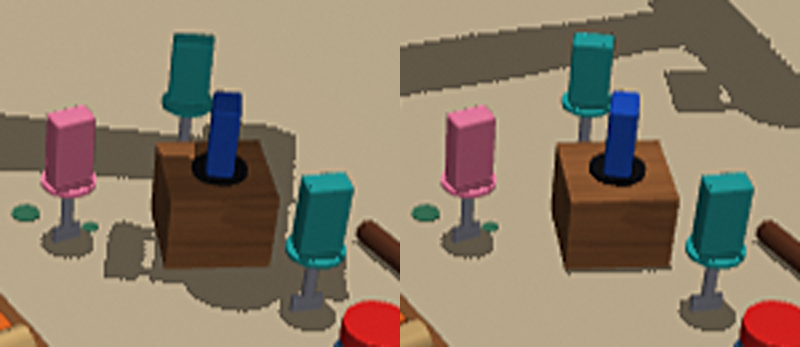

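View pics/scene17.png

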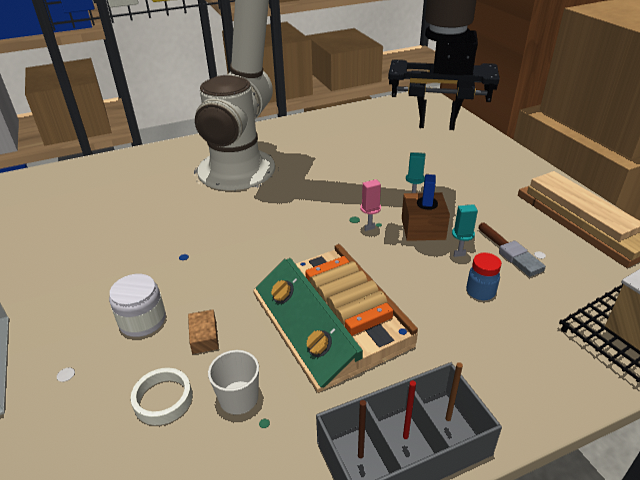

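View pics/top17.png

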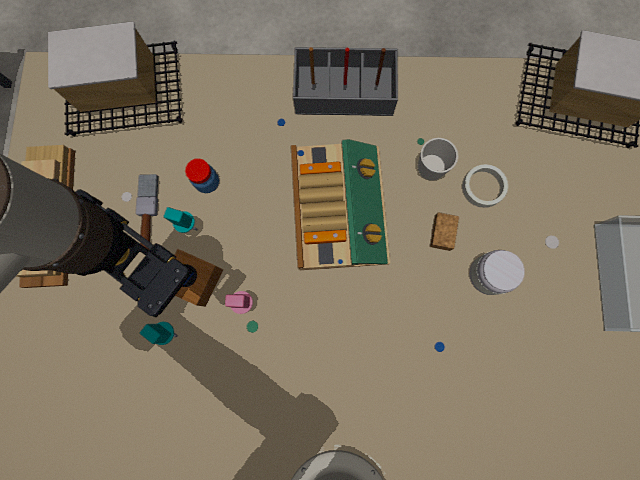

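The driver stands exactly as it did at the start: its guard is on the stand and the handle is at scene (428,190). Both slots point at their marks, the dowels lie between the chocks and the bystanders haven't moved. Handing in.

Run:
```python
from station import r
print(r.finish_job())
```

```text
the job is handed in; nothing more can be done
None
```

Both screws are home and the driver is back upright in its stand. I handed the job in at about 20 s of the 70 s allowed; the hand-in gave no verdict.

- **Screws:** I turned the near screw first, then the far one, each from about 25–30° to the stop. After I withdrew the blade, the near slot measured about 89–89.5° and the far slot about 89–90°, with both pointing at their white marks. The limit is 1.35 rad (77°).
- **Dowels and driver:** The last pictures show the chocks closed up on the four dowels. I judged that by eye and did not measure the outer dowel spacing. The driver's guard is on the stand in the same pose as at the start, and the gripper is clear above it.
- **Everything else:** The bystanders and the pink and turquoise look-alikes look unmoved.
- **What disagreed:** The two cameras differed by about 4 mm. The held blade showed the top view agreed with the arm, so I used that one, refining the screw centres from the slot walls. While I turned the far screw the wrist read about 5 N sideways and the blade sat about 1.5 mm off centre. I took this as the blade rubbing one slot wall, and it cleared once I withdrew.

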